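# Gauge nest-box entrance plates and send the good ones across

### The job

Going along the row of wooden nest-box entrance plates from the robot's left to its right, try the plug gauge upright in the hole of each plate where it lies, letting it go all the way in or come to rest where it stops. Then put every plate that the gauge went through in the plywood tray of the crank shuttle and every plate that stopped it in the cardboard carton, and stand the gauge back in its holder. When all plates are sorted, take the loose sleeve of the crank and, keeping hold of it, wind the crank anticlockwise until the tray is at its far stop; leave the other things on the table where they are.

Things in the scene. Friction and masses are not known exactly. Their poses are not given: they have to be found in the camera images.
- plate_a_center (a point): centre (half-way up, on the hole's axis) of a pale wooden plate lying flat at place 1 of the row, if present (place 1 at +y, the robot's left; 140 mm apart; at most one plate a place, place 4 may have none). 84 mm along its x, 56 along y, 28 thick (z), one round through hole in the middle: a good one 32 mm across, a bad one 26; plates else alike
- plate_b_center (a point): centre (half-way up, on the hole's axis) of a pale wooden plate lying flat at place 1 of the row, if present (place 1 at +y, the robot's left; 140 mm apart; at most one plate a place, place 4 may have none). 84 mm along its x, 56 along y, 28 thick (z), one round through hole in the middle: a good one 32 mm across, a bad one 26; plates else alike
- plate_c_center (a point): centre (half-way up, on the hole's axis) of a pale wooden plate lying flat at place 2 of the row, if present (place 1 at +y, the robot's left; 140 mm apart; at most one plate a place, place 4 may have none). 84 mm along its x, 56 along y, 28 thick (z), one round through hole in the middle: a good one 32 mm across, a bad one 26; plates else alike
- plate_d_center (a point): centre (half-way up, on the hole's axis) of a pale wooden plate lying flat at place 2 of the row, if present (place 1 at +y, the robot's left; 140 mm apart; at most one plate a place, place 4 may have none). 84 mm along its x, 56 along y, 28 thick (z), one round through hole in the middle: a good one 32 mm across, a bad one 26; plates else alike
- plate_e_center (a point): centre (half-way up, on the hole's axis) of a pale wooden plate lying flat at place 3 of the row, if present (place 1 at +y, the robot's left; 140 mm apart; at most one plate a place, place 4 may have none). 84 mm along its x, 56 along y, 28 thick (z), one round through hole in the middle: a good one 32 mm across, a bad one 26; plates else alike
- plate_f_center (a point): centre (half-way up, on the hole's axis) of a pale wooden plate lying flat at place 3 of the row, if present (place 1 at +y, the robot's left; 140 mm apart; at most one plate a place, place 4 may have none). 84 mm along its x, 56 along y, 28 thick (z), one round through hole in the middle: a good one 32 mm across, a bad one 26; plates else alike
- plate_g_center (a point): centre (half-way up, on the hole's axis) of a pale wooden plate lying flat at place 4 of the row, if present (place 1 at +y, the robot's left; 140 mm apart; at most one plate a place, place 4 may have none). 84 mm along its x, 56 along y, 28 thick (z), one round through hole in the middle: a good one 32 mm across, a bad one 26; plates else alike
- plate_h_center (a point): centre (half-way up, on the hole's axis) of a pale wooden plate lying flat at place 4 of the row, if present (place 1 at +y, the robot's left; 140 mm apart; at most one plate a place, place 4 may have none). 84 mm along its x, 56 along y, 28 thick (z), one round through hole in the middle: a good one 32 mm across, a bad one 26; plates else alike
- gauge_tip (a point): centre of the gauge's lower end; z up the gauge. Steel plug 29 mm across, 45 long (end tapers to 23 over 4 mm), collar 42 across, 8 thick, then a round dark wooden handle 24 across, 62 long: 115 mm in all, 0.2 kg. It goes easily through a good hole, to just above the table; in a bad one it stops with only some 2 mm of the tapered end inside
- gauge_grip (a point): middle of the gauge's handle, 84 mm above gauge_tip on the same axis
- holder_mouth (a point): centre of the round hole in the top of the gauge's holder, a dark wooden block 80 x 80 x 48 mm fixed on the table. Hole 34 mm across, open down to the table; the gauge stands in it upright with its collar resting on the top, so its tip is then 45 mm below this point
- tray_floor (a point): centre of the inner floor of the shuttle's open plywood tray: inside 122 mm along x, 202 along y, walls 38 high, 6 thick; room for two plates side by side (45 mm either way along y, axes parallel to the tray's), further plates on top of them. It runs on rails along its +x, 80 mm in all, only as the crank turns (4.2 mm per rad)
- carton_floor (a point): centre of the inner floor of the open cardboard carton (fixed to the table): inside 122 mm along its x, 202 mm along its y, walls 44 mm high above the floor and 6 mm thick; room for two plates side by side like the tray, further ones on top
- crank_axis (a point): point on the crank's upright axis, level with the middle of the sleeve
- sleeve: the black grip sleeve that spins freely on the crank's upright pin: origin at its middle, upright cylinder 24 mm across, 54 mm long, 55 mm from the crank's axis; its upper end is free, so it can be gripped from above and carried round. Beneath it are a steel crank arm (27 mm below its middle downwards) and a green gear housing
- crank (a joint): angle of the crank in rad, growing anticlockwise seen from above; at the start 0 to 0.8 (tray near), hard stop at 18.85 (three full turns from zero, tray at its far stop); light friction, about 0.1 N m; it stays where it is left
- mushroom: bystander, not part of the job: a brown mushroom, cap 64 mm across, 60 mm tall
- tape: bystander, not part of the job: a roll of clear tape, 70 mm across, 25 mm tall, sometimes lying at place 4 of the row
- gluepot: bystander, not part of the job: a white jar, 56 mm across, 90 mm tall
- mug: bystander, not part of the job: a white mug, 76 mm across, 85 mm tall
- wood_offcut: bystander, not part of the job: a sawn offcut of wood without a hole, 50 x 110 x 22 mm
- screwdriver: bystander, not part of the job: a screwdriver lying on the table
Mind the look-alikes: they are no part of the job. What is shaped like the part that bears plate_f_center but blue or turquoise is not meant. What is shaped like the part that bears plate_h_center but green is not meant.

How it is judged:
By the outcome, as a careful person would: the job done as asked, in the order asked, and still so for the second after the job is handed in, with the robot touching nothing.
Of plate_a, plate_b only 1 to 1 are there at a start; the rules pass over those that are not, and their reading is None.
Of plate_c, plate_d only 1 to 1 are there at a start; the rules pass over those that are not, and their reading is None.
Of plate_e, plate_f only 1 to 1 are there at a start; the rules pass over those that are not, and their reading is None.
Of plate_g, plate_h, tape only 1 to 1 are there at a start; the rules pass over those that are not, and their reading is None.
At some moment in a run one of plate_a, plate_b, plate_c, plate_d, plate_e, plate_f, plate_g, plate_h may be knocked a few centimetres aside while the robot is not near it.
It also fails if it takes over 210 s, if anything falls off the work surface, if the arm or the gripper's body presses on something with over 40 N, if the wrist force passes 120 N, or if a joint passes its speed limit or range.

### The arm

A 6-joint arm with a two-finger parallel gripper is mounted at the origin on the work surface. World frame = base frame: x ahead of the robot, y to its left, z up, the work surface at z = 0. Lengths are in m, angles in rad, forces in N, time in s.
With the tool pointing down it reaches from about 0.3 to 0.775 m from the base axis. Payload 14.6 kg.
Tool frame: the origin (TCP) lies midway between the tips of the shut fingers; the grasp point (between the pads) lies 19 mm behind it; z points along the fingers, y is the line along which they close (so a half turn about z gives the same grasp; the last joint's range is limited). The gripper opens to 94 mm and grips with 3 to 60 N. Pads are 16 mm wide; open, the fingers measure 119 mm over their backs; the gripper's body (75 mm by 177 mm) begins 78 mm behind the grasp point.
Start: joints at [-1.235, 0.3, 1.521, -0, 1.321, -0.067], TCP at [0.216, -0.506, 0.172] pointing down, gripper open.
Joint ranges: [-3.03, 3.03], [-0.79, 2.21], [0.23, 2.52], [-1.04, 4.18], [0, 3.07], [-2.55, 2.55]. Speed limits (rad/s): [2.22, 2.22, 2.57, 3.14, 3.14, 3.14].

### API

Orientations are given as [roll, pitch, yaw] about the fixed x, y, z axes, in that order (R = Rz(yaw) Ry(pitch) Rx(roll)).
In Python, from station import ctrl gives the robot as it stands. The module is installed in compiled form; this text tells all that it offers.
- The arm moves only by the tool servo_tool, never from a script. Its argument "plan" is a list of rows, each a list of 7 numbers: the opening in per cent of the stroke, from 0 (shut) to 100 (fully open), then the shift along the tool's x, y, z in m, then the turn, a rotation vector about the tool's x, y, z in rad. A call has exactly 8 rows; each row shifts and turns the commanded pose from where the row before left it, along the tool's axes as they then stand; what a row does not reach is not made up. A row lasts 1/8 s, in which the tool goes at most 62.5 mm and 10.7 degrees, less where a joint would pass 70% of its speed; a pose out of reach is approached as far as the arm can. A call with a gripper value outside its range is refused whole. The fingers move at their own pace and stop on an object; "force" is the grip in N (left out, the last holds). Time passes only in rows, so rows that do not move let the fingers close, or fill a call up. It gives the time, the measured TCP pose, the force, the opening and the grip force at its end, in the units of the state.
- ctrl.get_obs(): the state, without advancing time (a new reading comes with each control period).
- ctrl.camera(name): name is "side" or "top"; returns a dict with "pixels" (420x560x3 uint8, red, green, blue), "z_map" (420x560 float32, m along the optical axis (not along the pixel's ray), 0 where there is no reading), "mtx" (3x3 intrinsics, pixels), "dist" ([k1, k2, p1, p2, k3] as OpenCV has them; the pictures are not rectified), "pose" (4x4, takes a point from camera to world coordinates). Camera axes: x right, y up, looking along -z (the intrinsics and any distortion apply to the point x, -y, -z); pixel columns grow to the right and rows downward; lengths in m; the calibration is good to about 2 mm. A picture is of the moment at which its call begins.
- ctrl.hand_in(): hands the job in; it is judged then, once.
The state is a dict: "time_s": time; "qpos": joint angles; "joint_vel": joint speeds; "tau": joint torques, N m; "ee_pos": TCP position; "eef_rot": TCP orientation; "force": force on the tool from outside, world axes, zero at the start; "moment": the same for the moment, N m; "grip_width": finger opening in m; "grip_force": force on a finger pad.
Only numpy, scipy, OpenCV 4.12 (cv2) and the standard library are available. Lean on these libraries where they do the work, as an engineer would, in place of code of your own. Each camera call takes 0.05 s, during which the arm holds its last target. There are 200 camera calls.

## Working session

There is one attempt and no reset: what is moved stays moved. The work goes in short steps, Python scripts to look and compute and a tool call to move; the robot and the scene stay as the last step left them, time stands still between calls to the robot, and variables do not carry over. Pictures are saved under pics/ and viewed, at most 14 in all, crops included, and the job is handed in when it is done.

Besides the shell and the picture viewer there is one more tool, called after ">>>" as name([rows], argument=value, ...), one row to a line, values as JSON. servo_tool: Moves the arm, as the interface text tells. Its arguments: {"type":"object","properties":{"plan":{"type":"array","items":{"type":"array","items":{"type":"number"}}},"force":{"type":"number"}},"required":["plan"]}

```bash
mkdir -p pics
cat > h.py <<'E'
import numpy as np, cv2
from station import ctrl
def shot(n):
    c=ctrl.camera(n); return c
def world(c,u,v,z=None):
    """pixel -> world; on plane z, or by depth map if z None"""
    p=cv2.undistortPoints(np.array([[[u,v]]],float),c["mtx"],np.array(c["dist"],float))[0,0]
    d=np.array([p[0],-p[1],-1.0]); R=c["pose"][:3,:3]; t=c["pose"][:3,3]
    if z is None:
        s=c["z_map"][int(round(v)),int(round(u))]; return R@(d*s)+t
    w=R@d; return t+w*(z-t[2])/w[2]
def cloud(c):
    h,w=c["z_map"].shape
    uv=np.stack(np.meshgrid(np.arange(w),np.arange(h)),-1).reshape(-1,1,2).astype(float)
    p=cv2.undistortPoints(uv,c["mtx"],np.array(c["dist"],float))[:,0]
    s=c["z_map"].reshape(-1,1)
    P=np.hstack([p[:,:1],-p[:,1:],-np.ones_like(s)])*s
    return (P@c["pose"][:3,:3].T+c["pose"][:3,3]).reshape(h,w,3)
E
python3 - <<'E'
from h import *
for n in("side","top"):
    c=shot(n); cv2.imwrite(f"pics/{n}0.png",c["pixels"][:,:,::-1]); np.savez(f"{n}0.npz",**c)
    print(n,c["pose"].round(3).tolist())
o=ctrl.get_obs(); print(o)
E
```

```text
side [[-0.794, 0.339, -0.505, -0.115], [-0.608, -0.434, 0.665, 0.791], [0.007, 0.835, 0.55, 0.741], [0.0, 0.0, 0.0, 1.0]]
top [[0.008, 0.997, -0.082, 0.407], [-1.0, 0.007, -0.012, 0.004], [-0.011, 0.082, 0.997, 1.227], [0.0, 0.0, 0.0, 1.0]]
{'time_s': 0.1, 'qpos': array([-1.23463108e+00,  3.00414236e-01,  1.52151305e+00, -7.79436756e-06,
        1.32070594e+00, -6.65832772e-02]), 'joint_vel': array([ 6.43110052e-05, -2.05065411e-04, -2.27580082e-03,  1.39272589e-03,
       -2.87501081e-04,  3.62302891e-05]), 'tau': array([ 6.24011627e-04, -5.32642436e+01, -3.53285766e+01,  7.09484727e-02,
        2.34511297e-02, -5.03121760e-05]), 'ee_pos': array([ 0.21548603, -0.50573598,  0.17164632]), 'eef_rot': array([-3.14055388e+00, -6.17006226e-05,  4.02750423e-01]), 'force': array([ 0.45315001, -0.29260761,  0.48322975]), 'moment': array([0.04141202, 0.00910791, 0.06392695]), 'grip_force': 0.0, 'grip_width': 0.09416592518289149}
```

View pics/top0.png

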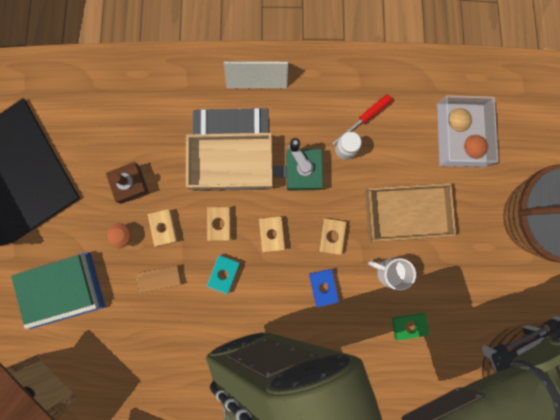

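View pics/side0.png

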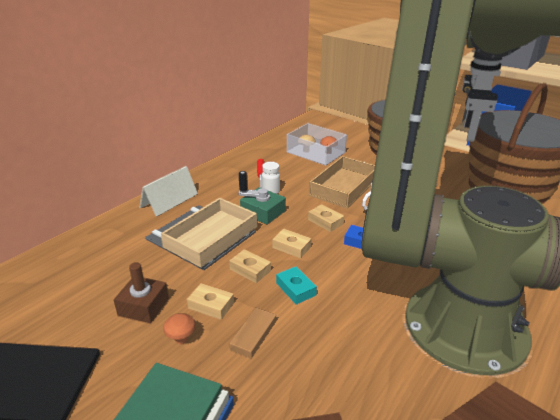

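The top view shows four pale plates at (162,227), (219,223), (272,234) and (333,237). The gauge is in its holder at (126,181), the tray at (230,160), the sleeve at (295,145), the crank hub at (305,165) and the carton at (411,211). Possible confusions:
- **Plates:** the turquoise plate (224,274), blue plate (324,288), green plate (411,327) and offcut (158,278) all look similar. I rule them out by colour, missing hole, or being out of the row.
- **Sleeve:** the screwdriver (365,118) and the jar (348,145) sit near it.

```bash
cat >> h.py <<'E'
def plates(c,lo=.02,hi=.034,amin=150):
    """pale plate tops in the top view: centre (hole axis), yaw of long axis"""
    W=cloud(c); px=c["pixels"].astype(int); R,G,B=px[...,0],px[...,1],px[...,2]
    m=((W[...,2]>lo)&(W[...,2]<hi)&(R-B>40)&(R>150)).astype(np.uint8)
    out=[]
    for k in cv2.findContours(m,cv2.RETR_EXTERNAL,cv2.CHAIN_APPROX_NONE)[0]:
        if cv2.contourArea(k)<amin: continue
        P=np.array([world(c,u,v,.028)[:2] for u,v in k[:,0]],np.float32)
        (x,y),(w,h),a=cv2.minAreaRect(P)
        if w<h: a+=90
        out.append((x,y,max(w,h),min(w,h),(a+90)%180-90,k[:,0].mean(0).round(0).tolist()))
    return sorted(out,key=lambda o:-o[1])
def pose_now():
    o=ctrl.get_obs(); return o["ee_pos"].round(4),o["eef_rot"].round(4),o["time_s"],o["grip_width"],o["qpos"].round(3)
E
python3 - <<'E'
from h import *
c=dict(np.load("top0.npz")); s=dict(np.load("side0.npz"))
for p in plates(c): print("plate",np.round(p[:5],4),p[5])
W=cloud(c); S=cloud(s)
def rect(W,m,n):
    P=W[m][:,:2].astype(np.float32); r=cv2.minAreaRect(P); print(n,len(P),np.round(r[0],4),np.round(r[1],4),round(r[2],1), "z",np.median(W[m][:,2]).round(4))
def box(u0,u1,v0,v1):
    m=np.zeros(W.shape[:2],bool); m[v0:v1,u0:u1]=1; return m
z=W[...,2]
rect(W,box(95,155,150,215)&(z>.035)&(z<.055),"holder")
rect(W,box(95,155,150,215)&(z>.1),"gauge top")
rect(W,box(175,285,120,200)&(z>.03)&(z<.09)&(c["pixels"][...,0]>110),"tray")
print("traycenter z",[world(c,u,v).round(4) for u,v in((230,160),(210,150),(250,170))])
rect(W,box(360,465,175,250)&(z>.035)&(z<.07),"carton"); print(world(c,411,211).round(4))
for t in(.08,.1,.12): 
    m=box(280,330,130,195)&(z>t)
    if m.sum()>3: rect(W,m,"crank>%.2f"%t)
for (u,v) in((295,143),(305,167),(315,180)): print(u,v,world(c,u,v).round(4))
px=s["pixels"].astype(int).sum(-1)
m=np.zeros(px.shape,bool); m[165:200,232:252]=1; m&=(px<120); rect(S,m,"side sleeve"); print(S[m].max(0),S[m].min(0))
m=np.zeros(px.shape,bool); m[255:300,125:150]=1; m&=(S[...,2]>.06); rect(S,m,"side gauge"); print(S[m].max(0),S[m].min(0))
E
python3 - <<'E'
import cv2
a=cv2.imread("pics/top0.png")[95:255,90:470]; b=cv2.imread("pics/side0.png")[160:320,100:300]
cv2.imwrite("pics/crop1.png",cv2.resize(a,None,fx=2,fy=2,interpolation=cv2.INTER_CUBIC))
E
```

```text
plate [ 3.35600e-01  2.95000e-01  1.06300e-01  4.95000e-02 -7.73887e+01] [158.0, 279.0]
plate [ 0.4649  0.2874  0.0852  0.0563 14.0788] [161.0, 228.0]
plate [0.4764 0.1428 0.0839 0.056  0.7958] [218.0, 224.0]
plate [  0.6362   0.1063   0.1816   0.1169 -88.5204] [231.0, 162.0]
plate [0.4511 0.0074 0.084  0.0558 6.209 ] [271.0, 234.0]
plate [ 0.4463 -0.146   0.0842  0.0574 -8.1214] [332.0, 237.0]
plate [ 7.81900e-01 -2.61000e-01  1.00100e-01  2.16000e-02 -5.06762e+01] [375.0, 108.0]
holder 755 [0.5796 0.3811] [0.0803 0.0815] 21.9 z 0.0485
gauge top 117 [0.5013 0.1951] [0.4256 0.0234] 66.8 z 0.1191
tray 1070 [0.6341 0.1162] [0.1359 0.214 ] 1.2 z 0.0576
traycenter z [array([0.641 , 0.1156, 0.0182]), array([0.6673, 0.1681, 0.0173]), array([0.6143, 0.0634, 0.0226])]
carton 827 [ 0.5076 -0.3453] [0.136  0.2172] 4.1 z 0.0491
[ 0.5131 -0.3538  0.0083]
crank>0.08 124 [ 0.5394 -0.0279] [0.0234 0.2718] 81.3 z 0.1261
crank>0.10 110 [ 0.5395 -0.0276] [0.0227 0.2718] 81.3 z 0.1269
crank>0.12 89 [ 0.5395 -0.0273] [0.0221 0.2718] 81.3 z 0.128
295 143 [ 0.6612 -0.0468  0.1277]
305 167 [ 0.6135 -0.0738  0.0753]
315 180 [ 0.5853 -0.1004  0.0505]
side sleeve 102 [ 0.6562 -0.0393] [0.0175 0.0132] 49.6 z 0.1019
[ 0.66674022 -0.03253711  0.12663437] [ 0.64841164 -0.04990576  0.07442241]
side gauge 324 [0.2349 0.5787] [0.0236 0.8194] 60.4 z 0.0966
[0.59211096 0.79134061 0.74132357] [-0.11549383  0.36959861  0.06026708]
```

View pics/crop1.png

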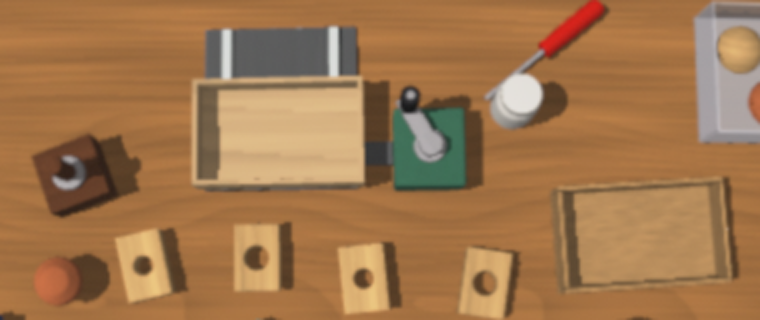

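The crop confirms four pale plates with holes in the row, the gauge in the dark holder, and the black sleeve on the crank pin at crop (410,98). I'll approach the gauge now.

>>> servo_tool([
  [100, 0, 0, 0, 0, 0, 0.1342],
  [100, 0, 0, 0, 0, 0, 0.1342],
  [100, 0, 0, 0, 0, 0, 0.1342],
  [100, 0.0182, -0.0444, 0, 0, 0, 0],
  [100, 0.0182, -0.0444, 0, 0, 0, 0],
  [100, 0.0182, -0.0444, 0, 0, 0, 0],
  [100, 0.0182, -0.0444, 0, 0, 0, 0],
  [100, 0.0182, -0.0444, 0, 0, 0, 0],
], force=25)

```text
time_s: 1.1
ee_pos: [0.3068, -0.2824, 0.172]
eef_rot: [-3.141, 0.0, -0.0]
force: [1.2, -0.7, 0.2]
grip_width: 0.0939
grip_force: 0.0
```

>>> servo_tool([
  [100, 0.0182, -0.0444, 0, 0, 0, 0],
  [100, 0.0182, -0.0444, 0, 0, 0, 0],
  [100, 0.0182, -0.0444, 0, 0, 0, 0],
  [100, 0.0182, -0.0444, 0, 0, 0, 0],
  [100, 0.0182, -0.0444, 0, 0, 0, 0],
  [100, 0.0182, -0.0444, 0, 0, 0, 0],
  [100, 0.0182, -0.0444, 0, 0, 0, 0],
  [100, 0.0182, -0.0444, 0, 0, 0, 0],
])

```text
time_s: 2.1
ee_pos: [0.4523, 0.0729, 0.172]
eef_rot: [3.142, 0.0, 0.0]
force: [-0.2, -0.7, 0.5]
grip_width: 0.0937
grip_force: 0.0
```

>>> servo_tool([
  [100, 0.0182, -0.0444, 0, 0, 0, 0],
  [100, 0.0182, -0.0444, 0, 0, 0, 0],
  [100, 0.0182, -0.0444, 0, 0, 0, 0],
  [100, 0.0182, -0.0444, 0, 0, 0, 0],
  [100, 0.0182, -0.0444, 0, 0, 0, 0],
  [100, 0.0182, -0.0444, 0, 0, 0, 0],
  [100, 0.0182, -0.0444, 0, 0, 0, 0],
  [100, 0, 0, 0, 0, 0, 0],
])

```text
time_s: 3.1
ee_pos: [0.5791, 0.3842, 0.1698]
eef_rot: [3.14, 0.002, 0.003]
force: [0.1, -0.8, 0.0]
grip_width: 0.0939
grip_force: 0.0
```

```bash
cat >> h.py <<'E'
def go(x,y,z,yaw=None):
    """tool-axis shift/turn still needed to reach a world TCP pose (tool down)"""
    o=ctrl.get_obs(); p=o["ee_pos"]; a=o["eef_rot"][2]; d=np.array([x,y,z])-p
    c,s=np.cos(a),np.sin(a)
    print("t%.2f"%o["time_s"],"tcp",p.round(4),"rpy",o["eef_rot"].round(3),"w%.4f"%o["grip_width"],"F",o["force"].round(1))
    print("  need tool shift",np.round([c*d[0]+s*d[1],s*d[0]-c*d[1],-d[2]],4),"turn", 0 if yaw is None else round(a-yaw,4))
E
python3 - <<'E'
from h import *
c=dict(np.load("top0.npz")); s=dict(np.load("side0.npz"))
W=cloud(c); S=cloud(s)
def cir(W,Z,m,n):
    P=W[m&(Z>0)]; r=cv2.minEnclosingCircle(P[:,:2].astype(np.float32)); print(n,len(P),np.round(r[0],4),round(r[1],4),"mean",P.mean(0).round(4),"zmax",P[:,2].max().round(4))
def box(u0,u1,v0,v1):
    m=np.zeros(W.shape[:2],bool); m[v0:v1,u0:u1]=1; return m
z=W[...,2]
cir(W,c["z_map"],box(95,155,150,215)&(z>.113)&(z<.13),"gauge top")
cir(W,c["z_map"],box(95,155,150,215)&(z>.051)&(z<.06),"collar")
cir(W,c["z_map"],box(280,330,130,195)&(z>.12)&(z<.135),"sleeve top")
cir(W,c["z_map"],box(280,330,130,195)&(z>.06)&(z<.085),"arm")
m=np.zeros(z.shape,bool); m[255:300,125:150]=1
cir(S,s["z_map"],m&(S[...,2]>.11)&(S[...,2]<.13),"side gauge top"); 
cir(S,s["z_map"],m&(S[...,2]>.07)&(S[...,2]<.105),"side gauge handle")
go(.58,.381,.172,0)
E
```

```text
gauge top 75 [0.58   0.3798] 0.0124 mean [0.5802 0.3801 0.1185] zmax 0.124
collar 224 [0.5807 0.3786] 0.0533 mean [0.5781 0.3776 0.0541] zmax 0.0599
sleeve top 79 [ 0.6627 -0.0466] 0.0117 mean [ 0.6624 -0.0464  0.1272] zmax 0.1323
arm 269 [ 0.6358 -0.061 ] 0.0431 mean [ 0.6289 -0.0651  0.0706] zmax 0.0846
side gauge top 99 [0.58   0.3819] 0.0126 mean [0.5785 0.3836 0.1166] zmax 0.1213
side gauge handle 156 [0.5788 0.3838] 0.0127 mean [0.5739 0.3862 0.0882] zmax 0.1049
t3.10 tcp [0.5791 0.3842 0.1698] rpy [3.14e+00 2.00e-03 3.00e-03] w0.0939 F [ 0.1 -0.8  0. ]
  need tool shift [ 0.0009  0.0032 -0.0022] turn 0.0025
```

>>> servo_tool([
  [100, 0, 0.002, 0, 0, 0, 0],
  [100, 0, 0, 0.015, 0, 0, 0],
  [100, 0, 0, 0.015, 0, 0, 0],
  [100, 0, 0, 0.015, 0, 0, 0],
  [100, 0, 0, 0.015, 0, 0, 0],
  [100, 0, 0, 0.015, 0, 0, 0],
  [100, 0, 0, 0.015, 0, 0, 0],
  [100, 0, 0, 0.012, 0, 0, 0],
])

```text
time_s: 4.1
ee_pos: [0.5793, 0.38, 0.069]
eef_rot: [3.141, 0.0, 0.0]
force: [-0.1, 1.0, 0.7]
grip_width: 0.0942
grip_force: 0.0
```

>>> servo_tool([
  [100, 0, 0, 0, 0, 0, 0],
  [100, 0, 0, 0, 0, 0, 0],
  [0, 0, 0, 0, 0, 0, 0],
  [0, 0, 0, 0, 0, 0, 0],
  [0, 0, 0, 0, 0, 0, 0],
  [0, 0, 0, 0, 0, 0, 0],
  [0, 0, 0, 0, 0, 0, 0],
  [0, 0, 0, 0, 0, 0, 0],
])

```text
time_s: 5.1
ee_pos: [0.5794, 0.3801, 0.0701]
eef_rot: [-3.142, 0.0, 0.0]
force: [0.4, 0.0, -1.0]
grip_width: 0.0373
grip_force: 0.0
```

Run:
```python
from h import *
go(.58,.3805,.0685,0)
```

```text
t5.10 tcp [0.5794 0.3801 0.0701] rpy [-3.142  0.     0.   ] w0.0373 F [ 0.4  0.  -1. ]
  need tool shift [ 0.0006 -0.0004  0.0016] turn 0.0002
```

>>> servo_tool([
  [0, 0, 0, 0, 0, 0, 0],
  [0, 0, 0, 0, 0, 0, 0],
  [0, 0, 0, 0, 0, 0, 0],
  [0, 0, 0, 0, 0, 0, 0],
  [0, 0, 0, -0.005, 0, 0, 0],
  [0, 0, 0, -0.02, 0, 0, 0],
  [0, 0, 0, -0.03, 0, 0, 0],
  [0, 0, 0, -0.03, 0, 0, 0],
])

```text
time_s: 6.1
ee_pos: [0.5795, 0.3801, 0.1576]
eef_rot: [-3.141, -0.001, 0.0]
force: [0.5, 0.2, -1.1]
grip_width: 0.023
grip_force: 25.0
```

>>> servo_tool([
  [0, -0.014, 0.011, 0, 0, 0, 0],
  [0, -0.014, 0.011, 0, 0, 0, 0],
  [0, -0.014, 0.011, 0, 0, 0, 0],
  [0, -0.014, 0.012, 0, 0, 0, 0],
  [0, -0.014, 0.012, 0, 0, 0, 0],
  [0, -0.014, 0.012, 0, 0, 0, 0],
  [0, -0.015, 0.012, 0, 0, 0, 0],
  [0, -0.015, 0.012, 0, 0, 0, 0],
])

```text
time_s: 7.1
ee_pos: [0.4652, 0.2868, 0.1567]
eef_rot: [-3.141, -0.001, 0.0]
force: [0.0, 0.8, -2.7]
grip_width: 0.0235
grip_force: 25.0
```

Run:
```python
from h import *
go(.4649,.2874,.155,0)
for n in("side","top"):
    c=shot(n); cv2.imwrite(f"pics/{n}1.png",c["pixels"][:,:,::-1]); np.savez(f"{n}1.npz",**c)
    if n=="top":
        for p in plates(c): print("plate",np.round(p[:5],4),p[5])
a=cv2.imread("pics/side1.png")[150:350,130:400]; cv2.imwrite("pics/side1c.png",cv2.resize(a,None,fx=2.9,fy=2.9))
```

```text
t7.10 tcp [0.4652 0.2868 0.1567] rpy [-3.141e+00 -1.000e-03  0.000e+00] w0.0235 F [ 0.   0.8 -2.7]
  need tool shift [-0.0003 -0.0006  0.0017] turn 0.0002
plate [ 0.3426  0.2615  0.0507  0.0387 14.6582] [171.0, 275.0]
plate [ 4.56100e-01  1.42400e-01  5.60000e-02  4.30000e-02 -8.94843e+01] [218.0, 232.0]
plate [  0.6365   0.1062   0.1816   0.1177 -88.652 ] [235.0, 162.0]
plate [ 0.4479 -0.1463  0.081   0.0572 -7.8256] [334.0, 234.0]
plate [ 7.81900e-01 -2.61200e-01  1.00400e-01  2.29000e-02 -5.06759e+01] [376.0, 107.0]
```

View pics/side1c.png

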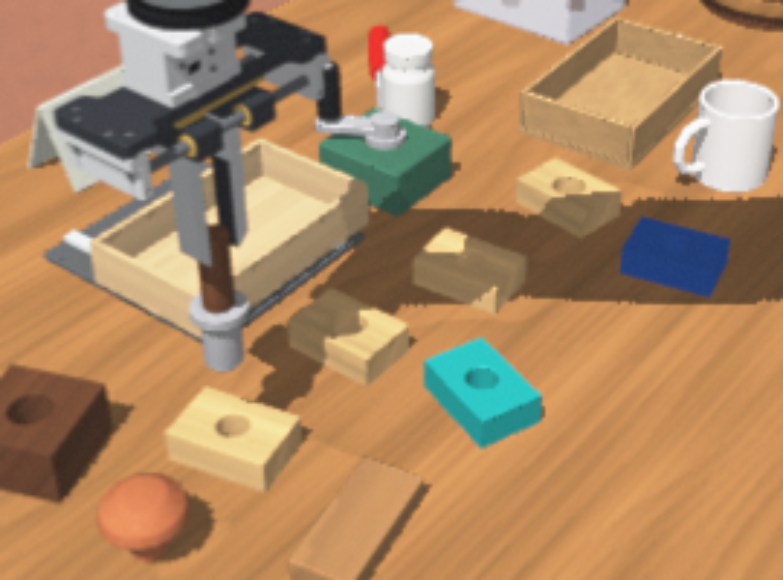

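The side view shows the gauge upright over plate 1, whose hole is at crop (232,426), i.e. about (210,297) in the full picture. I'll measure hole and gauge in the same side view so calibration error cancels.

```bash
cat >> h.py <<'E'
from scipy.optimize import least_squares
def align(c,px,py,tip):
    """side view: plate-top centre near (px,py), gauge plug axis; returns both"""
    W=cloud(c); ok=c["z_map"]>0; Z=W[...,2]
    near=ok&(np.hypot(W[...,0]-px,W[...,1]-py)<.075)
    m=(near&(Z>.0235)&(Z<.033)).astype(np.uint8)
    k=max(cv2.findContours(m,cv2.RETR_EXTERNAL,cv2.CHAIN_APPROX_NONE)[0],key=cv2.contourArea)
    P=np.array([world(c,u,v,.028)[:2] for u,v in k[:,0]],np.float32)
    (x,y),wh,a=cv2.minAreaRect(P)
    o=ctrl.get_obs()["ee_pos"]
    g=ok&(np.hypot(W[...,0]-o[0],W[...,1]-o[1])<.02)&(Z>tip+.008)&(Z<tip+.04)
    Q=W[g][:,:2]
    f=least_squares(lambda q:np.hypot(Q[:,0]-q[0],Q[:,1]-q[1])-.0145,o[:2],loss="soft_l1",f_scale=.001)
    print("plate",np.round([x,y],4),np.round(wh,4),round(a,1),"plug",f.x.round(4),len(Q),"tcp",o.round(4),"diff",(np.array([x,y])-f.x).round(4))
    # hole: ellipse of missing/deeper pixels inside the top face
    hull=np.zeros_like(m); cv2.fillPoly(hull,[cv2.convexHull(k)],1)
    hm=((hull>0)&(m==0)).astype(np.uint8); hm=cv2.morphologyEx(hm,cv2.MORPH_OPEN,np.ones((2,2),np.uint8))
    for q in cv2.findContours(hm,cv2.RETR_EXTERNAL,cv2.CHAIN_APPROX_NONE)[0]:
        if cv2.contourArea(q)>20:
            H=np.array([world(c,u,v,.028)[:2] for u,v in q[:,0]],np.float32); r=cv2.minEnclosingCircle(H); print("  hole",np.round(r[0],4),round(r[1],4))
E
python3 - <<'E'
from h import *
c=dict(np.load("side1.npz")); align(c,.465,.287,.09)
c=dict(np.load("top0.npz")); 
for p in plates(c): print("plate",np.round(p[:5],4))
s=dict(np.load("side0.npz"))
for p in((.465,.287),(.476,.143),(.451,.007),(.446,-.146)): align(s,*p,.3) if 0 else None
E
```

```text
plate [0.4639 0.2898] [0.087  0.0607] 14.1 plug [0.4668 0.2877] 157 tcp [0.465  0.2866 0.1569] diff [-0.0029  0.002 ]
  hole [0.4598 0.2906] 0.0115
plate [ 3.35600e-01  2.95000e-01  1.06300e-01  4.95000e-02 -7.73887e+01]
plate [ 0.4649  0.2874  0.0852  0.0563 14.0788]
plate [0.4764 0.1428 0.0839 0.056  0.7958]
plate [  0.6362   0.1063   0.1816   0.1169 -88.5204]
plate [0.4511 0.0074 0.084  0.0558 6.209 ]
plate [ 0.4463 -0.146   0.0842  0.0574 -8.1214]
plate [ 7.81900e-01 -2.61000e-01  1.00100e-01  2.16000e-02 -5.06762e+01]
```

>>> servo_tool([
  [0, -0.0008, -0.0004, 0, 0, 0, 0],
  [0, 0, 0, 0.008, 0, 0, 0],
  [0, 0, 0, 0.008, 0, 0, 0],
  [0, 0, 0, 0.008, 0, 0, 0],
  [0, 0, 0, 0.008, 0, 0, 0],
  [0, 0, 0, 0.008, 0, 0, 0],
  [0, 0, 0, 0.008, 0, 0, 0],
  [0, 0, 0, 0.008, 0, 0, 0],
])

```text
time_s: 8.2
ee_pos: [0.4647, 0.2875, 0.0986]
eef_rot: [-3.142, -0.0, 0.0]
force: [-0.2, -0.7, -2.7]
grip_width: 0.0232
grip_force: 25.0
```

>>> servo_tool([
  [0, 0, 0, 0, 0, 0, 0],
  [0, 0, 0, 0.001, 0, 0, 0],
  [0, 0, 0, 0.001, 0, 0, 0],
  [0, 0, 0, 0.001, 0, 0, 0],
  [0, 0, 0, 0.001, 0, 0, 0],
  [0, 0, 0, 0.001, 0, 0, 0],
  [0, 0, 0, 0.001, 0, 0, 0],
  [0, 0, 0, 0.001, 0, 0, 0],
])

```text
time_s: 9.2
ee_pos: [0.465, 0.2875, 0.0926]
eef_rot: [-3.141, -0.001, 0.0]
force: [-0.1, -2.6, 6.7]
grip_width: 0.0234
grip_force: 25.0
```

```bash
sed -i 's/Z>.0235)/Z>.026)/' h.py
python3 - <<'E'
from h import *
go(.4643,.287,.0926,0)
c=shot("side"); align(c,.465,.287,.026)
E
```

```text
t9.20 tcp [0.465  0.2875 0.0926] rpy [-3.141e+00 -1.000e-03  0.000e+00] w0.0234 F [-0.1 -2.6  6.7]
  need tool shift [-0.0007  0.0005 -0.    ] turn 0.0002
plate [0.4646 0.289 ] [0.086 0.059] 14.0 plug [0.4661 0.2882] 141 tcp [0.465  0.2875 0.0926] diff [-0.0016  0.0009]
  hole [0.4777 0.2829] 0.0262
```

>>> servo_tool([
  [0, -0.0007, 0.0007, 0, 0, 0, 0],
  [0, 0, 0, 0.0005, 0, 0, 0],
  [0, 0, 0, 0.0005, 0, 0, 0],
  [0, 0, 0, 0, 0, 0, 0],
  [0, 0, 0, 0, 0, 0, 0],
  [0, 0, 0, 0, 0, 0, 0],
  [0, 0, 0, 0, 0, 0, 0],
  [0, 0, 0, 0, 0, 0, 0],
])

```text
time_s: 10.25
ee_pos: [0.4646, 0.2871, 0.0922]
eef_rot: [-3.141, -0.002, 0.0]
force: [0.3, -1.5, 9.9]
grip_width: 0.0236
grip_force: 25.0
```

Run:
```python
from h import *
go(.4643,.287,.0926,0)
c=shot("side"); align(c,.465,.287,.026)
a=c["pixels"][230:330,160:260,::-1]; cv2.imwrite("pics/t1.png",cv2.resize(a,None,fx=5,fy=5))
```

```text
t10.25 tcp [0.4646 0.2871 0.0922] rpy [-3.141e+00 -2.000e-03  0.000e+00] w0.0236 F [ 0.3 -1.5  9.9]
  need tool shift [-0.0003  0.0001 -0.0004] turn 0.0002
plate [0.4649 0.289 ] [0.0855 0.0587] 12.9 plug [0.4663 0.2877] 138 tcp [0.4646 0.2871 0.0922] diff [-0.0014  0.0013]
  hole [0.4739 0.282 ] 0.0241
```

View pics/t1.png

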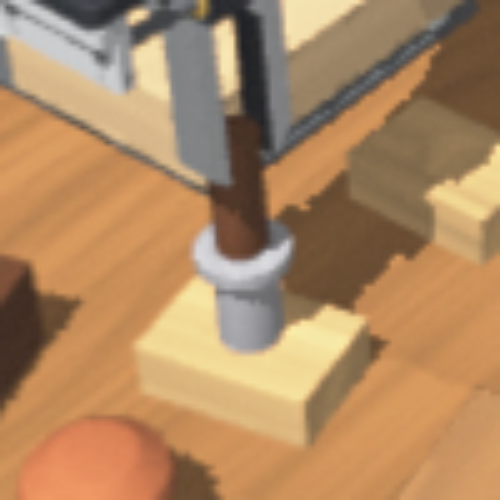

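Plate 1 stops the gauge: the plug stands on the plate top (crop (245,345)), pressing with about 12 N, so it is bad. On to plate 2.

>>> servo_tool([
  [0, 0, 0, -0.02, 0, 0, 0],
  [0, 0, 0, -0.025, 0, 0, 0],
  [0, 0.0019, 0.0241, 0, 0, 0, 0],
  [0, 0.0019, 0.0241, 0, 0, 0, 0],
  [0, 0.0019, 0.0241, 0, 0, 0, 0],
  [0, 0.0019, 0.0241, 0, 0, 0, 0],
  [0, 0.0019, 0.0241, 0, 0, 0, 0],
  [0, 0.0019, 0.0241, 0, 0, 0, 0],
])

```text
time_s: 11.3
ee_pos: [0.475, 0.1414, 0.1357]
eef_rot: [3.142, 0.001, 0.0]
force: [0.6, -0.6, -1.7]
grip_width: 0.0232
grip_force: 25.0
```

Run:
```python
from h import *
c=shot("side"); cv2.imwrite("pics/s2.png",c["pixels"][:,:,::-1]); align(c,.476,.143,.071)
go(.476,.1425,.1,0)
c=shot("top")
for p in plates(c): print("plate",np.round(p[:5],4))
```

```text
plate [0.4757 0.1445] [0.0863 0.0576] 1.5 plug [0.4765 0.1424] 128 tcp [0.4752 0.1394 0.1357] diff [-0.0007  0.0021]
  hole [0.4708 0.1449] 0.016
t11.35 tcp [0.4752 0.1394 0.1357] rpy [ 3.141e+00  1.000e-03 -1.000e-03] w0.0232 F [-0.6 -2.9 -2.2]
  need tool shift [ 0.0008 -0.0031  0.0357] turn -0.0007
plate [ 3.31500e-01  3.14400e-01  6.67000e-02  5.00000e-02 -7.72615e+01]
plate [  0.6373   0.1141   0.197    0.1194 -88.4633]
plate [0.449  0.0072 0.0797 0.0558 6.209 ]
plate [ 7.81700e-01 -2.61400e-01  1.00400e-01  2.25000e-02 -5.06855e+01]
```

>>> servo_tool([
  [0, 0, 0, 0, 0, 0, 0],
  [0, 0, 0, 0.0098, 0, 0, 0],
  [0, 0, 0, 0.0098, 0, 0, 0],
  [0, 0, 0, 0.0098, 0, 0, 0],
  [0, 0, 0, 0.0098, 0, 0, 0],
  [0, 0, 0, 0.002, 0, 0, 0],
  [0, 0, 0, 0.002, 0, 0, 0],
  [0, 0, 0, 0.001, 0, 0, 0],
])

```text
time_s: 12.4
ee_pos: [0.4755, 0.1422, 0.0921]
eef_rot: [-3.141, -0.0, 0.0]
force: [0.1, -1.5, -2.0]
grip_width: 0.0233
grip_force: 25.0
```

Run:
```python
from h import *
go(.476,.1425,.069,0)
```

```text
t12.40 tcp [0.4755 0.1422 0.0921] rpy [-3.141 -0.     0.   ] w0.0233 F [ 0.1 -1.5 -2. ]
  need tool shift [ 0.0005 -0.0003  0.0231] turn 0.0001
```

>>> servo_tool([
  [0, 0, 0, 0.002, 0, 0, 0],
  [0, 0, 0, 0.003, 0, 0, 0],
  [0, 0, 0, 0.004, 0, 0, 0],
  [0, 0, 0, 0.004, 0, 0, 0],
  [0, 0, 0, 0.004, 0, 0, 0],
  [0, 0, 0, 0.003, 0, 0, 0],
  [0, 0, 0, 0.0015, 0, 0, 0],
  [0, 0, 0, 0.001, 0, 0, 0],
])

```text
time_s: 13.4
ee_pos: [0.4754, 0.1422, 0.0694]
eef_rot: [-3.142, 0.0, 0.0]
force: [0.3, 0.5, -1.8]
grip_width: 0.0234
grip_force: 25.0
```

Run:
```python
from h import *
go(.476,.1425,.068,0)
c=shot("side"); align(c,.476,.143,.002)
a=c["pixels"][180:300,190:310,::-1]; cv2.imwrite("pics/t2.png",cv2.resize(a,None,fx=4,fy=4))
```

```text
t13.40 tcp [0.4754 0.1422 0.0694] rpy [-3.142  0.     0.   ] w0.0234 F [ 0.3  0.5 -1.8]
  need tool shift [ 0.0006 -0.0003  0.0014] turn 0.0003
plate [0.4762 0.1452] [0.0855 0.059 ] 1.6 plug [0.4761 0.143 ] 95 tcp [0.4753 0.1422 0.0693] diff [0.0001 0.0023]
  hole [0.4874 0.1377] 0.0249
```

View pics/t2.png

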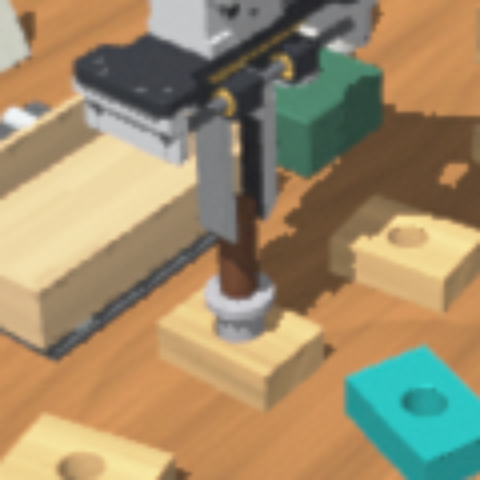

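Plate 2 lets the gauge right through: the collar sits low over the plate at crop (240,300), with no contact force. On to plate 3.

>>> servo_tool([
  [0, 0, 0, 0.001, 0, 0, 0],
  [0, 0, 0, 0, 0, 0, 0],
  [0, 0, 0, -0.017, 0, 0, 0],
  [0, 0, 0, -0.025, 0, 0, 0],
  [0, 0, 0, -0.025, 0, 0, 0],
  [0, -0.0042, 0.0225, 0, 0, 0, 0],
  [0, -0.0042, 0.0225, 0, 0, 0, 0],
  [0, -0.0042, 0.0225, 0, 0, 0, 0],
])

```text
time_s: 14.45
ee_pos: [0.4626, 0.074, 0.1356]
eef_rot: [3.142, -0.0, 0.0]
force: [-0.2, -0.8, -1.7]
grip_width: 0.0229
grip_force: 25.0
```

>>> servo_tool([
  [0, -0.0042, 0.0225, 0, 0, 0, 0],
  [0, -0.0041, 0.0225, 0, 0, 0, 0],
  [0, -0.0041, 0.0226, 0, 0, 0, 0],
  [0, 0, 0, 0, 0, 0, 0],
  [0, 0, 0, 0, 0, 0, 0],
  [0, 0, 0, 0.01, 0, 0, 0],
  [0, 0, 0, 0.01, 0, 0, 0],
  [0, 0, 0, 0, 0, 0, 0],
])

```text
time_s: 15.45
ee_pos: [0.4498, 0.0074, 0.1143]
eef_rot: [-3.141, 0.002, 0.001]
force: [0.2, 0.2, -2.2]
grip_width: 0.0232
grip_force: 25.0
```

Run:
```python
from h import *
c=shot("side"); cv2.imwrite("pics/s3.png",c["pixels"][:,:,::-1]); align(c,.451,.0075,.048)
go(.4505,.0071,.0966,0)
c=shot("top")
for p in plates(c): print("plate",np.round(p[:5],4))
```

```text
plate [0.4501 0.0101] [0.0856 0.0595] 6.0 plug [0.4509 0.0086] 111 tcp [0.4502 0.0073 0.1149] diff [-0.0008  0.0015]
  hole [0.4567 0.0017] 0.0256
t15.50 tcp [0.4502 0.0073 0.1149] rpy [-3.142e+00  1.000e-03  0.000e+00] w0.0231 F [ 0.6 -0.7 -1.5]
  need tool shift [0.0003 0.0002 0.0183] turn 0.0005
plate [ 3.35800e-01  2.94500e-01  1.07300e-01  5.01000e-02 -7.75895e+01]
plate [ 0.4649  0.2873  0.0853  0.0566 13.9943]
plate [0.4764 0.143  0.0836 0.056  0.5175]
plate [  0.6364   0.106    0.1815   0.1175 -88.8302]
plate [ 4.29000e-01 -1.43400e-01  5.65000e-02  4.94000e-02  8.15599e+01]
plate [ 7.8170e-01 -2.6120e-01  1.0070e-01  2.1400e-02 -5.0361e+01]
```

>>> servo_tool([
  [0, 0, 0, 0.009, 0, 0, 0],
  [0, 0, 0, 0.005, 0, 0, 0],
  [0, 0, 0, 0.002, 0, 0, 0],
  [0, 0, 0, 0.0015, 0, 0, 0],
  [0, 0, 0, 0.0015, 0, 0, 0],
  [0, 0, 0, 0.0015, 0, 0, 0],
  [0, 0, 0, 0.001, 0, 0, 0],
  [0, 0, 0, 0.001, 0, 0, 0],
])

```text
time_s: 16.55
ee_pos: [0.4504, 0.0071, 0.0929]
eef_rot: [3.142, -0.0, 0.0]
force: [0.4, 0.1, -2.1]
grip_width: 0.0235
grip_force: 25.0
```

Run:
```python
from h import *
go(.4505,.0071,.0926,0)
c=shot("side"); align(c,.451,.0075,.026)
```

```text
t16.55 tcp [0.4504 0.0071 0.0929] rpy [ 3.142 -0.     0.   ] w0.0235 F [ 0.4  0.1 -2.1]
  need tool shift [ 0.0001 -0.      0.0003] turn 0.0002
plate [0.4502 0.0104] [0.0857 0.0589] 6.9 plug [0.4515 0.0082] 119 tcp [0.4504 0.007  0.0929] diff [-0.0013  0.0022]
  hole [0.459  0.0007] 0.0232
```

>>> servo_tool([
  [0, 0, 0, 0.0005, 0, 0, 0],
  [0, 0, 0, 0.0005, 0, 0, 0],
  [0, 0, 0, 0.0005, 0, 0, 0],
  [0, 0, 0, 0.0005, 0, 0, 0],
  [0, 0, 0, 0, 0, 0, 0],
  [0, 0, 0, 0, 0, 0, 0],
  [0, 0, 0, 0, 0, 0, 0],
  [0, 0, 0, 0, 0, 0, 0],
])

```text
time_s: 17.6
ee_pos: [0.4514, 0.0069, 0.0922]
eef_rot: [3.141, -0.003, 0.0]
force: [-1.1, -1.1, 11.3]
grip_width: 0.0233
grip_force: 25.0
```

Run:
```python
from h import *
go(.4505,.0071,.0926,0)
```

```text
t17.60 tcp [0.4514 0.0069 0.0922] rpy [ 3.141e+00 -3.000e-03  0.000e+00] w0.0233 F [-1.1 -1.1 11.3]
  need tool shift [-0.0009 -0.0002 -0.0004] turn 0.0002
```

Plate 3 stops the gauge at the same height with about 13 N, so it is bad. On to plate 4.

>>> servo_tool([
  [0, 0, 0, -0.02, 0, 0, 0],
  [0, 0, 0, -0.023, 0, 0, 0],
  [0, -0.0008, 0.0256, 0, 0, 0, 0],
  [0, -0.0008, 0.0256, 0, 0, 0, 0],
  [0, -0.0008, 0.0256, 0, 0, 0, 0],
  [0, -0.0008, 0.0256, 0, 0, 0, 0],
  [0, -0.0008, 0.0255, 0, 0, 0, 0],
  [0, -0.0008, 0.0255, 0, 0, 0, 0],
])

```text
time_s: 18.6
ee_pos: [0.4454, -0.1471, 0.1337]
eef_rot: [-3.141, 0.0, 0.0]
force: [0.1, 0.3, -1.2]
grip_width: 0.0231
grip_force: 25.0
```

>>> servo_tool([
  [0, 0, 0, 0, 0, 0, 0],
  [0, 0, 0, 0, 0, 0, 0],
  [0, 0, 0, 0.01, 0, 0, 0],
  [0, 0, 0, 0.01, 0, 0, 0],
  [0, 0, 0, 0.008, 0, 0, 0],
  [0, 0, 0, 0, 0, 0, 0],
  [0, 0, 0, 0, 0, 0, 0],
  [0, 0, 0, 0, 0, 0, 0],
])

```text
time_s: 19.6
ee_pos: [0.4458, -0.1464, 0.1062]
eef_rot: [3.141, -0.0, 0.0]
force: [0.5, -0.4, -2.4]
grip_width: 0.0231
grip_force: 25.0
```

Run:
```python
from h import *
go(.4457,-.1463,.0966,0)
c=shot("side"); cv2.imwrite("pics/s4.png",c["pixels"][:,:,::-1]); align(c,.446,-.146,.04)
c=shot("top")
for p in plates(c): print("plate",np.round(p[:5],4))
```

```text
t19.60 tcp [ 0.4458 -0.1464  0.1062] rpy [ 3.141 -0.     0.   ] w0.0231 F [ 0.5 -0.4 -2.4]
  need tool shift [-0.0001 -0.0001  0.0096] turn 0.0002
plate [ 0.4455 -0.1419] [0.0604 0.0858] 82.8 plug [ 0.447  -0.1453] 98 tcp [ 0.4458 -0.1464  0.1062] diff [-0.0016  0.0034]
  hole [ 0.4486 -0.1518] 0.0277
plate [ 3.35700e-01  2.94500e-01  1.07300e-01  4.99000e-02 -7.75895e+01]
plate [ 0.4649  0.2873  0.0852  0.0567 14.0788]
plate [0.4764 0.1428 0.0839 0.056  0.7958]
plate [  0.6376   0.1063   0.1816   0.1194 -88.5155]
plate [0.4466 0.0384 0.084  0.0559 6.423 ]
plate [ 7.82100e-01 -2.61200e-01  1.00100e-01  2.25000e-02 -5.06797e+01]
```

Plate 3 has been knocked to (0.447, 0.038), and I've already tested it. Plate 4 hasn't moved.

>>> servo_tool([
  [0, 0, -0.0006, 0, 0, 0, 0],
  [0, 0, 0, 0.005, 0, 0, 0],
  [0, 0, 0, 0.002, 0, 0, 0],
  [0, 0, 0, 0.0015, 0, 0, 0],
  [0, 0, 0, 0.0015, 0, 0, 0],
  [0, 0, 0, 0.0015, 0, 0, 0],
  [0, 0, 0, 0.0015, 0, 0, 0],
  [0, 0, 0, 0.001, 0, 0, 0],
])

```text
time_s: 20.7
ee_pos: [0.4456, -0.1457, 0.0918]
eef_rot: [-3.142, 0.0, 0.0]
force: [-0.0, 0.1, -3.0]
grip_width: 0.0233
grip_force: 25.0
```

Run:
```python
from h import *
go(.4457,-.1463,.069,0)
```

```text
t20.70 tcp [ 0.4456 -0.1457  0.0918] rpy [-3.142  0.     0.   ] w0.0233 F [-0.   0.1 -3. ]
  need tool shift [0.0001 0.0006 0.0228] turn 0.0002
```

>>> servo_tool([
  [0, 0, 0, 0.002, 0, 0, 0],
  [0, 0, 0, 0.003, 0, 0, 0],
  [0, 0, 0, 0.004, 0, 0, 0],
  [0, 0, 0, 0.004, 0, 0, 0],
  [0, 0, 0, 0.004, 0, 0, 0],
  [0, 0, 0, 0.003, 0, 0, 0],
  [0, 0, 0, 0.002, 0, 0, 0],
  [0, 0, 0, 0.001, 0, 0, 0],
])

```text
time_s: 21.7
ee_pos: [0.4456, -0.1457, 0.0688]
eef_rot: [-3.142, 0.0, 0.0]
force: [-0.1, 0.8, -1.3]
grip_width: 0.0232
grip_force: 25.0
```

>>> servo_tool([
  [0, 0, 0, 0, 0, 0, 0],
  [0, 0, 0, -0.002, 0, 0, 0],
  [0, 0, 0, -0.02, 0, 0, 0],
  [0, 0, 0, -0.03, 0, 0, 0],
  [0, 0, 0, -0.035, 0, 0, 0],
  [0, 0, 0, 0, 0, 0, 0],
  [0, 0, 0, 0, 0, 0, 0],
  [0, 0, 0, 0, 0, 0, 0],
])

```text
time_s: 22.7
ee_pos: [0.4451, -0.1455, 0.1547]
eef_rot: [-3.141, 0.002, 0.0]
force: [-0.1, 1.0, -2.0]
grip_width: 0.0231
grip_force: 25.0
```

Run:
```python
from h import *
go(.579,.3801,.155,0)
```

```text
t22.70 tcp [ 0.4451 -0.1455  0.1547] rpy [-3.141e+00  2.000e-03  0.000e+00] w0.0231 F [-0.1  1.  -2. ]
  need tool shift [ 1.340e-01 -5.256e-01 -3.000e-04] turn 0.0001
```

Plate 4 passes, so plates 2 and 4 are good and plates 1 and 3 are bad. I'll return the gauge to its holder.

>>> servo_tool([
  [0, 0.0096, -0.0376, 0, 0, 0, 0],
  [0, 0.0096, -0.0376, 0, 0, 0, 0],
  [0, 0.0096, -0.0376, 0, 0, 0, 0],
  [0, 0.0096, -0.0376, 0, 0, 0, 0],
  [0, 0.0096, -0.0376, 0, 0, 0, 0],
  [0, 0.0096, -0.0376, 0, 0, 0, 0],
  [0, 0.0096, -0.0376, 0, 0, 0, 0],
  [0, 0.0096, -0.0376, 0, 0, 0, 0],
])

```text
time_s: 23.7
ee_pos: [0.5222, 0.1563, 0.1549]
eef_rot: [3.141, 0.002, 0.0]
force: [0.1, -0.2, -2.4]
grip_width: 0.0237
grip_force: 25.0
```

>>> servo_tool([
  [0, 0.0096, -0.0376, 0, 0, 0, 0],
  [0, 0.0096, -0.0376, 0, 0, 0, 0],
  [0, 0.0096, -0.0376, 0, 0, 0, 0],
  [0, 0.0096, -0.0376, 0, 0, 0, 0],
  [0, 0.0094, -0.0376, 0, 0, 0, 0],
  [0, 0.009, -0.0374, 0, 0, 0, 0],
  [0, 0, 0, 0, 0, 0, 0],
  [0, 0, 0, 0, 0, 0, 0],
])

```text
time_s: 24.7
ee_pos: [0.5788, 0.38, 0.1548]
eef_rot: [3.141, 0.001, 0.0]
force: [-0.4, 0.4, -2.0]
grip_width: 0.0231
grip_force: 25.0
```

Run:
```python
from h import *
go(.5791,.3805,.0701,0)
c=shot("side"); W=cloud(c); Z=W[...,2]; ok=c["z_map"]>0
near=ok&(np.hypot(W[...,0]-.58,W[...,1]-.381)<.07)&(Z>.046)&(Z<.052)
r=cv2.minAreaRect(W[near][:,:2].astype(np.float32)); print("holder(side)",np.round(r[0],4),np.round(r[1],4))
o=ctrl.get_obs()["ee_pos"]; g=ok&(np.hypot(W[...,0]-o[0],W[...,1]-o[1])<.02)&(Z>.098)&(Z<.13); Q=W[g][:,:2]
print("plug",least_squares(lambda q:np.hypot(Q[:,0]-q[0],Q[:,1]-q[1])-.0145,o[:2],loss="soft_l1",f_scale=.001).x.round(4))
```

```text
t24.70 tcp [0.5788 0.38   0.1548] rpy [3.141e+00 1.000e-03 0.000e+00] w0.0231 F [-0.4  0.4 -2. ]
  need tool shift [ 0.0003 -0.0005  0.0847] turn 0.0002
holder(side) [0.5805 0.3814] [0.0831 0.0843]
plug [0.5814 0.3814]
```

>>> servo_tool([
  [0, 0, 0, 0.01, 0, 0, 0],
  [0, 0, 0, 0.015, 0, 0, 0],
  [0, 0, 0, 0.012, 0, 0, 0],
  [0, 0, 0, 0.008, 0, 0, 0],
  [0, 0, 0, 0.012, 0, 0, 0],
  [0, 0, 0, 0.012, 0, 0, 0],
  [0, 0, 0, 0.01, 0, 0, 0],
  [0, 0, 0, 0.004, 0, 0, 0],
])

```text
time_s: 25.75
ee_pos: [0.5789, 0.3804, 0.0721]
eef_rot: [3.141, 0.001, 0.0]
force: [-0.0, 0.2, -2.3]
grip_width: 0.0231
grip_force: 25.0
```

Run:
```python
from h import *
go(.5791,.3805,.0701,0)
```

```text
t25.75 tcp [0.5789 0.3804 0.0721] rpy [3.141e+00 1.000e-03 0.000e+00] w0.0231 F [-0.   0.2 -2.3]
  need tool shift [ 0.0002 -0.0001  0.002 ] turn 0.0002
```

>>> servo_tool([
  [0, 0, 0, 0.0015, 0, 0, 0],
  [0, 0, 0, 0, 0, 0, 0],
  [100, 0, 0, 0, 0, 0, 0],
  [100, 0, 0, 0, 0, 0, 0],
  [100, 0, 0, 0, 0, 0, 0],
  [100, 0, 0, 0, 0, 0, 0],
  [100, 0, 0, -0.03, 0, 0, 0],
  [100, 0, 0, -0.035, 0, 0, 0],
])

```text
time_s: 26.75
ee_pos: [0.5788, 0.3803, 0.1367]
eef_rot: [3.141, 0.001, 0.0]
force: [-0.7, -0.5, 0.4]
grip_width: 0.0801
grip_force: 0.0
```

Run:
```python
from h import *
go(.4649,.2873,.14,.2457)
c=shot("top")
for p in plates(c): print("plate",np.round(p[:5],4))
W=cloud(c);Z=W[...,2]; ok=c["z_map"]>0
s=shot("side"); S=cloud(s)
for V,n in((W,"top"),(S,"side")):
    m=(np.hypot(V[...,0]-.58,V[...,1]-.381)<.02)&(V[...,2]>.11)&(V[...,2]<.13)
    print(n,V[m].mean(0).round(4) if m.any() else None)
    m=(np.hypot(V[...,0]-.58,V[...,1]-.381)<.018)&(V[...,2]>.05)&(V[...,2]<.06)
    print("  collar z",np.median(V[m][:,2]).round(4) if m.any() else None)
cv2.imwrite("pics/s5.png",s["pixels"][:,:,::-1])
```

```text
t26.75 tcp [0.5788 0.3803 0.1367] rpy [3.141e+00 1.000e-03 0.000e+00] w0.0801 F [-0.7 -0.5  0.4]
  need tool shift [-0.114   0.093  -0.0033] turn -0.2455
plate [ 0.4649  0.2874  0.0852  0.0563 14.0788]
plate [ 0.3425  0.264   0.0506  0.0441 14.1325]
plate [ 6.80000e-01  1.61500e-01  7.37000e-02  2.93000e-02 -8.42098e+01]
plate [0.4764 0.1428 0.0839 0.056  0.7985]
plate [ 5.9910e-01  9.8700e-02  5.1200e-02  3.8700e-02 -8.9705e+01]
plate [0.6551 0.0497 0.0834 0.0642 0.4317]
plate [ 0.4462 -0.1462  0.0843  0.0571 -8.1584]
plate [ 7.81900e-01 -2.61200e-01  1.00400e-01  2.29000e-02 -5.06783e+01]
top None
  collar z 0.0564
side [0.5777 0.3844 0.1166]
  collar z 0.0563
```

>>> servo_tool([
  [100, -0.0143, 0.0116, 0, 0, 0, 0],
  [100, -0.0143, 0.0116, 0, 0, 0, 0],
  [100, -0.0143, 0.0116, 0, 0, 0, 0],
  [100, -0.0142, 0.0116, 0, 0, 0, 0],
  [100, -0.0142, 0.0116, 0, 0, 0, 0],
  [100, -0.0142, 0.0116, 0, 0, 0, 0],
  [100, -0.0142, 0.0117, 0, 0, 0, 0],
  [100, -0.0142, 0.0117, 0, 0, 0, 0],
])

```text
time_s: 27.85
ee_pos: [0.4645, 0.287, 0.1359]
eef_rot: [3.141, 0.001, 0.0]
force: [0.3, 1.0, 1.3]
grip_width: 0.0938
grip_force: 0.0
```

>>> servo_tool([
  [100, 0, 0, 0, 0, 0, -0.1228],
  [100, 0, 0, 0, 0, 0, -0.1228],
  [100, 0, 0, 0.025, 0, 0, 0],
  [100, 0, 0, 0.025, 0, 0, 0],
  [100, 0, 0, 0.025, 0, 0, 0],
  [100, 0, 0, 0.025, 0, 0, 0],
  [100, 0, 0, 0.018, 0, 0, 0],
  [100, 0, 0, 0.012, 0, 0, 0],
])

```text
time_s: 28.85
ee_pos: [0.465, 0.2874, 0.0055]
eef_rot: [3.141, 0.001, 0.246]
force: [0.3, -0.4, 0.0]
grip_width: 0.094
grip_force: 0.0
```

>>> servo_tool([
  [100, 0, 0, 0, 0, 0, 0],
  [100, 0, 0, 0, 0, 0, 0],
  [0, 0, 0, 0, 0, 0, 0],
  [0, 0, 0, 0, 0, 0, 0],
  [0, 0, 0, 0, 0, 0, 0],
  [0, 0, 0, 0, 0, 0, 0],
  [0, 0, 0, 0, 0, 0, 0],
  [0, 0, 0, 0, 0, 0, 0],
], force=25)

```text
time_s: 29.85
ee_pos: [0.4653, 0.2875, 0.0065]
eef_rot: [3.142, -0.0, 0.246]
force: [0.2, 0.1, -0.5]
grip_width: 0.0376
grip_force: 0.0
```

Run:
```python
from h import *
go(.4649,.2874,.006,.2457)
```

```text
t29.85 tcp [0.4653 0.2875 0.0065] rpy [ 3.142 -0.     0.246] w0.0376 F [ 0.2  0.1 -0.5]
  need tool shift [-0.0004 -0.      0.0005] turn 0.0001
```

Width is 38 mm with no grip force, so there is nothing between the fingers. I'll look.

Run:
```python
from h import *
c=shot("side"); cv2.imwrite("pics/s6.png",cv2.resize(c["pixels"][150:370,100:400,::-1],None,fx=2.6,fy=2.6))
```

```text
(no output)
```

View pics/s6.png

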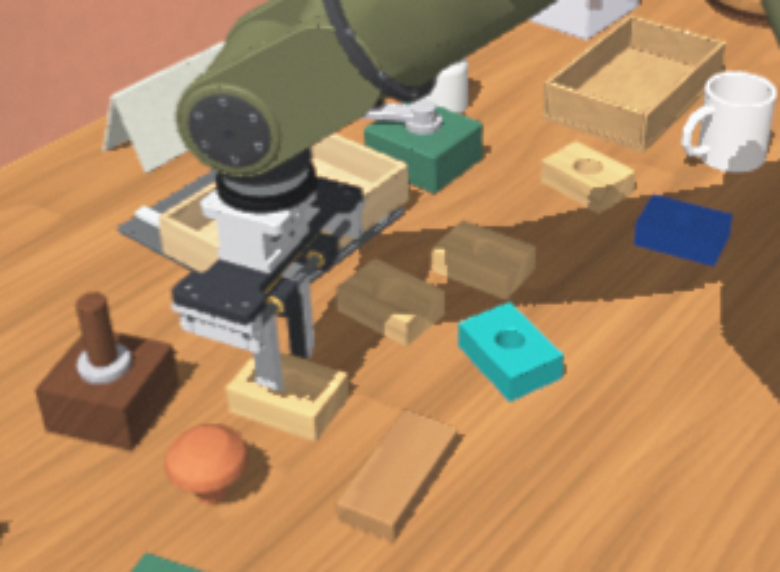

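Run:
```python
from h import *
c=shot("side"); W=cloud(c); o=ctrl.get_obs(); print(o["ee_pos"].round(4),o["grip_width"],o["grip_force"],o["force"].round(2))
# full-res pixel of crop points
for (u,v) in((270,383),(268,365),(300,350),(300,375),(290,410),(310,385),(335,375),(245,388),(320,400)):
    U,V=100+u/2.6,150+v/2.6; print((u,v),world(c,U,V).round(4),c["pixels"][int(V),int(U)])
cv2.imwrite("pics/s7.png",cv2.resize(c["pixels"][250:330,170:250,::-1],None,fx=7,fy=7,interpolation=cv2.INTER_NEAREST))
```

```text
[0.4652 0.2875 0.0064] 0.029287787235167582 0.0 [-0.13 -0.89  0.95]
(270, 383) [0.4553 0.3146 0.0501] [207 209 211]
(268, 365) [0.4522 0.3171 0.0733] [136 137 138]
(300, 350) [0.4636 0.2716 0.0505] [37 37 37]
(300, 375) [0.463  0.2748 0.025 ] [154 125  88]
(290, 410) [0.4388 0.3108 0.0269] [242 218 150]
(310, 385) [0.448  0.2783 0.0248] [147 121  85]
(335, 375) [0.4386 0.2576 0.0262] [184 149 104]
(245, 388) [0.4865 0.3156 0.0271] [243 221 154]
(320, 400) [0.4265 0.2884 0.0281] [246 223 156]
```

View pics/s7.png

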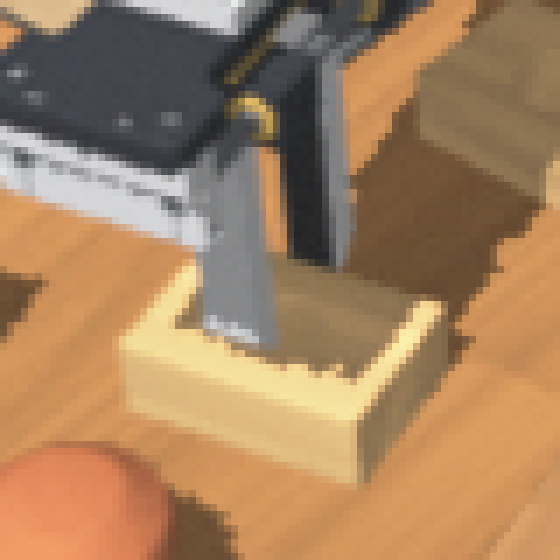

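Run:
```python
from h import *
def tips(c,tcp,n):
    W=cloud(c); ok=c["z_map"]>0; px=c["pixels"].astype(int)
    grey=(px.max(-1)-px.min(-1)<14)
    m=ok&grey&(np.hypot(W[...,0]-tcp[0],W[...,1]-tcp[1])<.06)&(W[...,2]>.035)&(W[...,2]<tcp[2]+.1)
    Z=W[m]; 
    for s,nm in((1,"+y"),(-1,"-y")):
        q=Z[(Z[:,1]-tcp[1])*s>.008]; print(n,nm,len(q),"low z",np.sort(q[:,2])[:6].round(4), "xy", q[np.argsort(q[:,2])[:4],:2].mean(0).round(4) if len(q) else None)
tips(dict(np.load("side1.npz")),(.465,.2868,.1567),"t7")
c=shot("side"); o=ctrl.get_obs(); tips(c,o["ee_pos"],"now"); print(o["ee_pos"],o["grip_width"],o["qpos"].round(4))
t=shot("top"); tips(t,o["ee_pos"],"nowtop")
```

```text
t7 +y 451 low z [0.0919 0.094  0.0946 0.0949 0.0951 0.0962] xy [0.4598 0.2987]
t7 -y 238 low z [0.1391 0.1408 0.1408 0.1408 0.1415 0.1416] xy [0.4585 0.2745]
now +y 162 low z [0.0444 0.0451 0.0478 0.0485 0.0487 0.049 ] xy [0.4536 0.3081]
now -y 172 low z [0.04   0.0411 0.0424 0.0431 0.0435 0.0437] xy [0.4652 0.2712]
[0.46520372 0.28747331 0.00641977] 0.025491568572263215 [ 0.4865  0.4876  1.6809 -0.      0.9732  1.8115]
nowtop +y 0 low z [] xy None
nowtop -y 7 low z [0.0544 0.0566 0.0615 0.0619 0.0784 0.0797] xy [0.471  0.2655]
```

Run:
```python
from h import *
c=dict(np.load("side1.npz"))
for u,v in((200,225),(200,232),(200,236),(200,238),(200,240),(200,242),(205,238),(205,245),(205,255),(205,258),(206,262)):
    print((u,v),world(c,u,v).round(4),c["pixels"][v,u])
print()
c=shot("side")
for u,v in((204,285),(204,290),(204,294),(204,297),(204,299),(204,300),(216,284),(216,287),(216,288),(216,290)):
    print((u,v),world(c,u,v).round(4),c["pixels"][v,u])
```

```text
(200, 225) [0.4544 0.304  0.2306] [152 143 132]
(200, 232) [0.4545 0.3058 0.2152] [125 127 127]
(200, 236) [0.4551 0.3064 0.2057] [126 129 128]
(200, 238) [0.4538 0.3081 0.2025] [124 128 127]
(200, 240) [0.4552 0.3075 0.1966] [121 122 122]
(200, 242) [0.4666 0.2984 0.1811] [73 51 39]
(205, 238) [0.4567 0.293  0.1923] [75 52 41]
(205, 245) [0.4577 0.2941 0.1751] [77 53 39]
(205, 255) [0.4583 0.2964 0.1509] [100  67  46]
(205, 258) [0.4587 0.2969 0.1433] [182 177 180]
(206, 262) [0.4518 0.3013 0.1392] [164 164 167]

(204, 285) [0.4561 0.3097 0.0808] [137 136 139]
(204, 290) [0.4579 0.3097 0.0658] [136 136 138]
(204, 294) [0.4583 0.3106 0.0549] [136 138 139]
(204, 297) [0.4738 0.2986 0.0283] [135 112  82]
(204, 299) [-0.1155  0.7913  0.7413] [156 127  90]
(204, 300) [0.4677 0.3047 0.0276] [242 211 145]
(216, 284) [0.4582 0.2745 0.0574] [121 121 122]
(216, 287) [0.4583 0.2752 0.0492] [ 97  99 101]
(216, 288) [0.4583 0.2755 0.0464] [ 99  99 101]
(216, 290) [0.4694 0.2661 0.0275] [113  96  74]
```

The fingertips really are about 38 mm higher than the reported TCP, constant over poses (0.195 vs 0.157, and 0.045 vs 0.006). So the plate was never reached, and I must go lower. First I'll check body clearance to the mushroom.

Run:
```python
from h import *
c=shot("side"); o=ctrl.get_obs(); W=cloud(c); t=o["ee_pos"]; a=o["eef_rot"][2]
d=W-t; X=np.cos(a)*d[...,0]+np.sin(a)*d[...,1]; Y=np.sin(a)*d[...,0]-np.cos(a)*d[...,1]
px=c["pixels"].astype(int); grey=(px.max(-1)-px.min(-1)<16)&(c["z_map"]>0)&(abs(X)<.06)&(abs(Y)<.11)&(W[...,2]>.035)&(W[...,2]<.16)
for y0 in np.arange(-.1,.1,.02):
    m=grey&(Y>=y0)&(Y<y0+.02)
    if m.sum(): print("Y %.2f"%y0,m.sum(),"zmin-tcp",np.percentile(W[m][:,2],2).round(3)-t[2].round(3),"X",X[m].min().round(3),X[m].max().round(3))
s=dict(np.load("top0.npz")); V=cloud(s); m=(np.hypot(V[...,0]-.45,V[...,1]-.39)<.05)&(V[...,2]>.03)&(s["z_map"]>0); print("mushroom",V[m].mean(0).round(3),V[m].min(0).round(3),V[m].max(0).round(3))
print("grip",o["grip_width"])
```

```text
Y -0.10 162 zmin-tcp 0.133 X -0.035 0.031
Y -0.08 44 zmin-tcp 0.132 X -0.036 0.027
Y -0.06 31 zmin-tcp 0.144 X -0.029 -0.023
Y -0.04 213 zmin-tcp 0.045 X -0.035 0.009
Y -0.02 99 zmin-tcp 0.043000000000000003 X -0.035 0.002
Y 0.00 215 zmin-tcp 0.037 X -0.036 0.004
Y 0.02 27 zmin-tcp 0.13899999999999998 X -0.035 -0.018
Y 0.04 23 zmin-tcp 0.145 X -0.03 -0.022
Y 0.06 114 zmin-tcp 0.132 X -0.036 0.016
mushroom [0.443 0.39  0.053] [0.414 0.364 0.038] [0.475 0.423 0.067]
grip 0.01353466561131027
```

>>> servo_tool([
  [100, 0, 0, 0, 0, 0, 0],
  [100, 0, 0, 0, 0, 0, 0],
  [100, 0, 0, 0, 0, 0, 0],
  [100, 0, 0, 0, 0, 0, 0],
  [100, 0, 0, 0, 0, 0, 0],
  [100, 0, 0, 0, 0, 0, 0],
  [100, 0, 0, 0, 0, 0, 0],
  [100, 0, 0, 0, 0, 0, 0],
])

```text
time_s: 31.15
ee_pos: [0.4652, 0.2875, 0.0065]
eef_rot: [-3.142, -0.0, 0.246]
force: [0.8, -0.3, 0.5]
grip_width: 0.0901
grip_force: 0.0
```

>>> servo_tool([
  [100, 0, 0, 0.004, 0, 0, 0],
  [100, 0, 0, 0.005, 0, 0, 0],
  [100, 0, 0, 0.005, 0, 0, 0],
  [100, 0, 0, 0.005, 0, 0, 0],
  [100, 0, 0, 0.005, 0, 0, 0],
  [100, 0, 0, 0.004, 0, 0, 0],
  [100, 0, 0, 0.003, 0, 0, 0],
  [100, 0, 0, 0, 0, 0, 0],
])

```text
time_s: 32.15
ee_pos: [0.4652, 0.2874, -0.0247]
eef_rot: [3.142, 0.0, 0.246]
force: [-0.7, -0.0, 0.6]
grip_width: 0.0941
grip_force: 0.0
```

```bash
cat >> h.py <<'E'
def tipz(c):
    """lowest finger point seen from the side near the tool"""
    o=ctrl.get_obs(); t=o["ee_pos"]; W=cloud(c); px=c["pixels"].astype(int)
    m=(px.max(-1)-px.min(-1)<16)&(c["z_map"]>0)&(np.hypot(W[...,0]-t[0],W[...,1]-t[1])<.075)&(W[...,2]>-.01)&(W[...,2]<t[2]+.1)
    q=np.sort(W[m][:,2]); print("fingertip z",q[:8].round(4),"tcp",t.round(4))
E
python3 - <<'E'
from h import *
go(.4649,.2874,-.032,.2457); c=shot("side"); tipz(c)
cv2.imwrite("pics/s8.png",cv2.resize(c["pixels"][230:330,160:260,::-1],None,fx=5,fy=5))
E
```

```text
t32.15 tcp [ 0.4652  0.2874 -0.0247] rpy [3.142 0.    0.246] w0.0941 F [-0.7 -0.   0.6]
  need tool shift [-0.0003 -0.      0.0073] turn 0.0001
fingertip z [0.0045 0.0102 0.0103 0.0107 0.0112 0.0114 0.0127 0.0131] tcp [ 0.4653  0.2875 -0.0246]
```

View pics/s8.png

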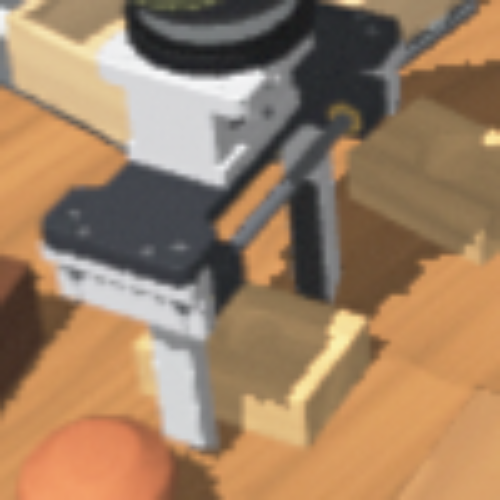

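>>> servo_tool([
  [100, 0, 0, 0.003, 0, 0, 0],
  [0, 0, 0, 0, 0, 0, 0],
  [0, 0, 0, 0, 0, 0, 0],
  [0, 0, 0, 0, 0, 0, 0],
  [0, 0, 0, 0, 0, 0, 0],
  [0, 0, 0, 0, 0, 0, 0],
  [0, 0, 0, 0, 0, 0, 0],
  [0, 0, 0, 0, 0, 0, 0],
], force=30)

```text
time_s: 33.2
ee_pos: [0.4653, 0.2875, -0.0275]
eef_rot: [-3.142, -0.0, 0.246]
force: [-0.2, -0.1, 1.3]
grip_width: 0.0558
grip_force: 30.0
```

>>> servo_tool([
  [0, 0, 0, -0.005, 0, 0, 0],
  [0, 0, 0, -0.02, 0, 0, 0],
  [0, 0, 0, -0.025, 0, 0, 0],
  [0, 0, 0, -0.025, 0, 0, 0],
  [0, 0, 0, -0.025, 0, 0, 0],
  [0, 0, 0, 0, 0, 0, 0.174],
  [0, 0, 0, 0, 0, 0, 0],
  [0, 0, 0, 0, 0, 0, 0],
])

```text
time_s: 34.2
ee_pos: [0.4651, 0.2874, 0.0722]
eef_rot: [3.141, 0.0, 0.076]
force: [0.1, 0.2, -0.2]
grip_width: 0.0556
grip_force: 30.0
```

Run:
```python
from h import *
go(.5108,-.3902,.072,.0716)
c=shot("side"); print([world(c,u,v).round(4) for u,v in((200,170),)])
```

```text
t34.20 tcp [0.4651 0.2874 0.0722] rpy [3.141 0.    0.076] w0.0556 F [ 0.1  0.2 -0.2]
  need tool shift [-5.500e-03  6.791e-01  2.000e-04] turn 0.0039
[array([0.4132, 0.326 , 0.3723])]
```

>>> servo_tool([
  [0, 0, 0.0424, 0, 0, 0, 0],
  [0, 0, 0.0424, 0, 0, 0, 0],
  [0, 0, 0.0424, 0, 0, 0, 0],
  [0, 0, 0.0424, 0, 0, 0, 0],
  [0, 0, 0.0424, 0, 0, 0, 0],
  [0, 0, 0.0424, 0, 0, 0, 0],
  [0, 0, 0.0424, 0, 0, 0, 0],
  [0, 0, 0.0424, 0, 0, 0, 0],
])

```text
time_s: 35.25
ee_pos: [0.4894, -0.0522, 0.0723]
eef_rot: [-3.142, 0.0, 0.074]
force: [0.8, 0.8, -1.7]
grip_width: 0.0556
grip_force: 30.0
```

>>> servo_tool([
  [0, 0, 0.0424, 0, 0, 0, 0],
  [0, 0, 0.0424, 0, 0, 0, 0],
  [0, 0, 0.0424, 0, 0, 0, 0],
  [0, 0, 0.0424, 0, 0, 0, 0],
  [0, 0, 0.0424, 0, 0, 0, 0],
  [0, 0, 0.0424, 0, 0, 0, 0],
  [0, -0.003, 0.0424, 0, 0, 0, 0],
  [0, 0, 0.0424, 0, 0, 0, 0],
])

```text
time_s: 36.25
ee_pos: [0.5106, -0.3907, 0.0721]
eef_rot: [-3.141, 0.001, 0.074]
force: [-0.1, 0.3, -0.8]
grip_width: 0.0559
grip_force: 30.0
```

>>> servo_tool([
  [0, 0, 0, 0, 0, 0, 0],
  [0, 0, 0, 0, 0, 0, 0],
  [0, 0, 0, 0.015, 0, 0, 0],
  [0, 0, 0, 0, 0, 0, 0],
  [0, 0, 0, 0, 0, 0, 0],
  [0, 0, 0, 0, 0, 0, 0],
  [0, 0, 0, 0, 0, 0, 0],
  [0, 0, 0, 0, 0, 0, 0],
])

```text
time_s: 37.25
ee_pos: [0.5109, -0.3894, 0.0576]
eef_rot: [3.141, -0.0, 0.072]
force: [-0.6, -0.3, -0.8]
grip_width: 0.0557
grip_force: 30.0
```

Run:
```python
from h import *
go(.5108,-.3902,-.019,.0716)
c=shot("top"); W=cloud(c); Z=W[...,2]
for p in plates(c): print("plate",np.round(p[:5],4))
m=(abs(W[...,0]-.505)<.05)&(abs(W[...,1]+.29)<.03)&(Z<.03); print("carton floor z",np.median(Z[m]).round(4),m.sum())
```

```text
t37.25 tcp [ 0.5109 -0.3894  0.0576] rpy [ 3.141 -0.     0.072] w0.0557 F [-0.6 -0.3 -0.8]
  need tool shift [-0.0002  0.0008  0.0766] turn 0.0002
plate [ 3.35800e-01  2.94400e-01  1.07200e-01  4.96000e-02 -7.78655e+01]
plate [0.4764 0.1428 0.0839 0.056  0.7958]
plate [  0.6364   0.1061   0.1815   0.1175 -88.8251]
plate [0.4466 0.0384 0.084  0.0559 6.423 ]
plate [ 0.4462 -0.1458  0.0842  0.0572 -8.3456]
plate [ 7.82000e-01 -2.61400e-01  1.00100e-01  2.21000e-02 -5.06773e+01]
carton floor z 0.0064 887
```

>>> servo_tool([
  [0, 0, 0, 0.018, 0, 0, 0],
  [0, 0, 0, 0.02, 0, 0, 0],
  [0, 0, 0, 0.018, 0, 0, 0],
  [0, 0, 0, 0.01, 0, 0, 0],
  [0, 0, 0, 0.006, 0, 0, 0],
  [0, 0, 0, 0.004, 0, 0, 0],
  [0, 0, 0, 0.002, 0, 0, 0],
  [0, 0, 0, 0, 0, 0, 0],
])

```text
time_s: 38.3
ee_pos: [0.511, -0.3895, -0.0203]
eef_rot: [3.141, -0.0, 0.072]
force: [0.2, 0.3, -1.3]
grip_width: 0.0555
grip_force: 30.0
```

>>> servo_tool([
  [75, 0, 0, 0, 0, 0, 0],
  [75, 0, 0, 0, 0, 0, 0],
  [75, 0, 0, 0, 0, 0, 0],
  [75, 0, 0, -0.01, 0, 0, 0],
  [75, 0, 0, -0.02, 0, 0, 0],
  [75, 0, 0, -0.02, 0, 0, 0],
  [75, 0, 0, -0.02, 0, 0, 0],
  [75, 0, 0, -0.02, 0, 0, 0],
])

```text
time_s: 39.3
ee_pos: [0.511, -0.3895, 0.0713]
eef_rot: [3.141, -0.0, 0.072]
force: [1.0, 0.3, 0.3]
grip_width: 0.0706
grip_force: 0.0
```

Run:
```python
from h import *
go(.4466,.0384,.07,.1121)
c=shot("side"); W=cloud(c); m=(abs(W[...,0]-.511)<.05)&(abs(W[...,1]+.39)<.04)&(W[...,2]>.025)&(W[...,2]<.042); print("plate in carton?",m.sum(),np.median(W[m],0).round(3) if m.any() else 0)
```

```text
t39.30 tcp [ 0.511  -0.3895  0.0713] rpy [ 3.141 -0.     0.072] w0.0706 F [1.  0.3 0.3]
  need tool shift [-0.0335 -0.4314  0.0013] turn -0.0403
plate in carton? 180 [ 0.525 -0.372  0.033]
```

>>> servo_tool([
  [100, 0, 0, 0, 0, 0, -0.0403],
  [100, -0.0016, -0.0432, 0, 0, 0, 0],
  [100, -0.0016, -0.0432, 0, 0, 0, 0],
  [100, -0.0016, -0.0432, 0, 0, 0, 0],
  [100, -0.0016, -0.0432, 0, 0, 0, 0],
  [100, -0.0016, -0.0432, 0, 0, 0, 0],
  [100, -0.0016, -0.0432, 0, 0, 0, 0],
  [100, -0.0016, -0.0432, 0, 0, 0, 0],
])

```text
time_s: 40.35
ee_pos: [0.4656, -0.0888, 0.0698]
eef_rot: [3.142, -0.0, 0.112]
force: [-0.0, 0.3, 0.4]
grip_width: 0.0938
grip_force: 0.0
```

>>> servo_tool([
  [100, -0.0016, -0.0432, 0, 0, 0, 0],
  [100, -0.0016, -0.0432, 0, 0, 0, 0],
  [100, -0.0018, -0.0436, 0, 0, 0, 0],
  [100, 0, 0, 0, 0, 0, 0],
  [100, 0, 0, 0, 0, 0, 0],
  [100, 0, 0, 0.01, 0, 0, 0],
  [100, 0, 0, 0.02, 0, 0, 0],
  [100, 0, 0, 0, 0, 0, 0],
])

```text
time_s: 41.35
ee_pos: [0.4455, 0.0378, 0.038]
eef_rot: [-3.141, 0.003, 0.111]
force: [0.4, 0.5, -0.1]
grip_width: 0.0939
grip_force: 0.0
```

Run:
```python
from h import *
go(.4466,.0384,-.0275,.1121)
c=shot("side"); W=cloud(c); Z=W[...,2]
m=((np.hypot(W[...,0]-.446,W[...,1]-.038)<.075)&(Z>.026)&(Z<.033)).astype(np.uint8); k=max(cv2.findContours(m,0,1)[0],key=cv2.contourArea)
P=np.array([world(c,u,v,.028)[:2] for u,v in k[:,0]],np.float32); print(cv2.minAreaRect(P))
```

```text
t41.35 tcp [0.4455 0.0378 0.038 ] rpy [-3.141e+00  3.000e-03  1.110e-01] w0.0939 F [ 0.4  0.5 -0.1]
  need tool shift [ 0.0011 -0.0005  0.0655] turn -0.0013
((0.44579675793647766, 0.040962524712085724), (0.08510225266218185, 0.0596754252910614), 5.565772533416748)
```

>>> servo_tool([
  [100, 0, 0, 0.018, 0, 0, 0],
  [100, 0, 0, 0.02, 0, 0, 0],
  [100, 0, 0, 0.018, 0, 0, 0],
  [100, 0, 0, 0.0085, 0, 0, 0],
  [100, 0, 0, 0.004, 0, 0, 0],
  [0, 0, 0, 0, 0, 0, 0],
  [0, 0, 0, 0, 0, 0, 0],
  [0, 0, 0, 0, 0, 0, 0],
])

```text
time_s: 42.4
ee_pos: [0.4467, 0.0385, -0.0287]
eef_rot: [3.142, -0.001, 0.112]
force: [0.4, -0.4, -0.5]
grip_width: 0.0676
grip_force: 0.0
```

>>> servo_tool([
  [0, 0, 0, 0, 0, 0, 0],
  [0, 0, 0, 0, 0, 0, 0],
  [0, 0, 0, 0, 0, 0, 0],
  [0, 0, 0, -0.005, 0, 0, 0],
  [0, 0, 0, -0.02, 0, 0, 0],
  [0, 0, 0, -0.025, 0, 0, 0],
  [0, 0, 0, -0.025, 0, 0, 0],
  [0, 0, 0, -0.025, 0, 0, 0.0405],
])

```text
time_s: 43.4
ee_pos: [0.4462, 0.0385, 0.0719]
eef_rot: [-3.142, 0.0, 0.071]
force: [0.4, 0.2, -1.3]
grip_width: 0.0558
grip_force: 30.0
```

Run:
```python
from h import *
go(.5044,-.3004,.072,.0716)
```

```text
t43.40 tcp [0.4462 0.0385 0.0719] rpy [-3.142  0.     0.071] w0.0558 F [ 0.4  0.2 -1.3]
  need tool shift [ 3.400e-02  3.422e-01 -1.000e-04] turn -0.0007
```

>>> servo_tool([
  [0, 0.0042, 0.0428, 0, 0, 0, 0],
  [0, 0.0042, 0.0428, 0, 0, 0, 0],
  [0, 0.0042, 0.0428, 0, 0, 0, 0],
  [0, 0.0042, 0.0428, 0, 0, 0, 0],
  [0, 0.0042, 0.0428, 0, 0, 0, 0],
  [0, 0.0042, 0.0428, 0, 0, 0, 0],
  [0, 0.0042, 0.0428, 0, 0, 0, 0],
  [0, 0.0042, 0.0426, 0, 0, 0, 0],
])

```text
time_s: 44.4
ee_pos: [0.5044, -0.3018, 0.071]
eef_rot: [-3.141, 0.0, 0.072]
force: [0.2, 0.7, -2.2]
grip_width: 0.0557
grip_force: 30.0
```

>>> servo_tool([
  [0, 0, 0, 0, 0, 0, 0],
  [0, 0, 0, 0, 0, 0, 0],
  [0, 0, 0, 0.015, 0, 0, 0],
  [0, 0, 0, 0, 0, 0, 0],
  [0, 0, 0, 0.01, 0, 0, 0],
  [0, 0, 0, 0, 0, 0, 0],
  [0, 0, 0, 0, 0, 0, 0],
  [0, 0, 0, 0, 0, 0, 0],
])

```text
time_s: 45.4
ee_pos: [0.5046, -0.3005, 0.0462]
eef_rot: [3.141, -0.0, 0.072]
force: [-0.2, 0.2, -1.7]
grip_width: 0.0558
grip_force: 30.0
```

Run:
```python
from h import *
go(.5044,-.3004,-.0205,.0716)
```

```text
t45.40 tcp [ 0.5046 -0.3005  0.0462] rpy [ 3.141 -0.     0.072] w0.0558 F [-0.2  0.2 -1.7]
  need tool shift [-0.0001 -0.0001  0.0667] turn -0.0
```

>>> servo_tool([
  [0, 0, 0, 0.018, 0, 0, 0],
  [0, 0, 0, 0.018, 0, 0, 0],
  [0, 0, 0, 0.015, 0, 0, 0],
  [0, 0, 0, 0.008, 0, 0, 0],
  [0, 0, 0, 0.005, 0, 0, 0],
  [0, 0, 0, 0.0025, 0, 0, 0],
  [0, 0, 0, 0, 0, 0, 0],
  [75, 0, 0, 0, 0, 0, 0],
])

```text
time_s: 46.4
ee_pos: [0.5047, -0.3006, -0.0201]
eef_rot: [3.141, -0.001, 0.072]
force: [-0.0, 0.5, -0.9]
grip_width: 0.0625
grip_force: 0.0
```

>>> servo_tool([
  [75, 0, 0, 0, 0, 0, 0],
  [75, 0, 0, 0, 0, 0, 0],
  [75, 0, 0, -0.015, 0, 0, 0],
  [75, 0, 0, -0.025, 0, 0, 0],
  [75, 0, 0, -0.025, 0, 0, 0],
  [75, 0, 0, -0.025, 0, 0, 0],
  [100, 0, 0, 0, 0, 0, 0.1073],
  [100, 0, 0, 0, 0, 0, 0.1073],
])

```text
time_s: 47.4
ee_pos: [0.5047, -0.3006, 0.071]
eef_rot: [3.141, -0.001, -0.146]
force: [1.3, 0.9, -0.5]
grip_width: 0.0869
grip_force: 0.0
```

>>> servo_tool([
  [100, -0.016, -0.0289, 0, 0, 0, 0],
  [100, -0.016, -0.0289, 0, 0, 0, 0],
  [100, -0.016, -0.0289, 0, 0, 0, 0],
  [100, -0.016, -0.0289, 0, 0, 0, 0],
  [100, -0.016, -0.0289, 0, 0, 0, 0],
  [100, 0, 0, 0, 0, 0, 0],
  [100, 0, 0, 0, 0, 0, 0],
  [100, 0, 0, 0, 0, 0, 0],
])

```text
time_s: 48.4
ee_pos: [0.4462, -0.1468, 0.0697]
eef_rot: [3.141, -0.0, -0.144]
force: [1.1, 0.3, 0.4]
grip_width: 0.0937
grip_force: 0.0
```

Run:
```python
from h import *
go(.4462,-.146,-.0275,-.143)
c=shot("side"); W=cloud(c); Z=W[...,2]
def rc(x,y,lo,hi,zt,r=.075):
    m=((np.hypot(W[...,0]-x,W[...,1]-y)<r)&(Z>lo)&(Z<hi)).astype(np.uint8); k=max(cv2.findContours(m,0,1)[0],key=cv2.contourArea)
    P=np.array([world(c,u,v,zt)[:2] for u,v in k[:,0]],np.float32); print(np.round(cv2.minAreaRect(P)[0],4),np.round(cv2.minAreaRect(P)[1],4),cv2.minAreaRect(P)[2])
rc(.446,-.146,.026,.033,.028)
for x,y in((.504,-.30),(.511,-.39)):
    m=(abs(W[...,0]-x)<.04)&(abs(W[...,1]-y)<.03); print("slot z median",np.median(Z[m]).round(4))
t=shot("top"); cv2.imwrite("pics/top2.png",t["pixels"][:,:,::-1])
for p in plates(t): print("plate",np.round(p[:5],4))
```

```text
t48.40 tcp [ 0.4462 -0.1468  0.0697] rpy [ 3.141 -0.    -0.144] w0.0937 F [1.1 0.3 0.4]
  need tool shift [-0.0001 -0.0008  0.0972] turn -0.0007
[ 0.4449 -0.1423] [0.0594 0.0856] 82.69688415527344
slot z median 0.0335
slot z median 0.0319
plate [ 3.35800e-01  2.94500e-01  1.07200e-01  5.01000e-02 -7.75895e+01]
plate [0.4764 0.1428 0.0839 0.056  0.7958]
plate [  0.6364   0.1061   0.1815   0.1175 -88.8302]
plate [ 7.81900e-01 -2.61000e-01  1.00700e-01  2.25000e-02 -5.06773e+01]
```

>>> servo_tool([
  [100, 0, -0.0004, 0.02, 0, 0, 0],
  [100, 0, 0, 0.025, 0, 0, 0],
  [100, 0, 0, 0.025, 0, 0, 0],
  [100, 0, 0, 0.015, 0, 0, 0],
  [100, 0, 0, 0.009, 0, 0, 0],
  [100, 0, 0, 0.004, 0, 0, 0],
  [0, 0, 0, 0, 0, 0, 0],
  [0, 0, 0, 0, 0, 0, 0],
])

```text
time_s: 49.5
ee_pos: [0.4462, -0.1458, -0.028]
eef_rot: [3.141, -0.001, -0.143]
force: [0.3, -0.9, 0.1]
grip_width: 0.0776
grip_force: 0.0
```

>>> servo_tool([
  [0, 0, 0, 0, 0, 0, 0],
  [0, 0, 0, 0, 0, 0, 0],
  [0, 0, 0, 0, 0, 0, 0],
  [0, 0, 0, 0, 0, 0, 0],
  [0, 0, 0, -0.01, 0, 0, 0],
  [0, 0, 0, -0.03, 0, 0, 0],
  [0, 0, 0, -0.03, 0, 0, 0],
  [0, 0, 0, -0.03, 0, 0, -0.164],
])

```text
time_s: 50.5
ee_pos: [0.4458, -0.1455, 0.0729]
eef_rot: [-3.142, -0.0, 0.024]
force: [0.3, 0.2, -1.0]
grip_width: 0.0557
grip_force: 30.0
```

Run:
```python
from h import *
go(.635,.0712,.072,.021)
c=shot("top"); W=cloud(c); Z=W[...,2]; px=c["pixels"].astype(int)
m=(c["z_map"]>0)&(abs(W[...,0]-.635)<.1)&(abs(W[...,1]-.116)<.14)&(Z>.052)&(Z<.063)&(px[...,0]>100)
r=cv2.minAreaRect(W[m][:,:2].astype(np.float32)); print("tray rim",r,np.median(W[m][:,2]))
m=(abs(W[...,0]-.635)<.04)&(abs(W[...,1]-.116)<.07); print("floor",np.median(Z[m]))
```

```text
t50.50 tcp [ 0.4458 -0.1455  0.0729] rpy [-3.142 -0.     0.024] w0.0557 F [ 0.3  0.2 -1. ]
  need tool shift [ 0.1944 -0.2122  0.0009] turn 0.0028
tray rim ((0.634093165397644, 0.11656670272350311), (0.13594794273376465, 0.2144925594329834), 0.9738051295280457) 0.05890922163889378
floor 0.021508175957880793
```

>>> servo_tool([
  [0, 0, -0.0425, 0, 0, 0, 0],
  [0, 0, -0.0425, 0, 0, 0, 0],
  [0, 0, -0.0425, 0, 0, 0, 0],
  [0, 0, -0.0425, 0, 0, 0, 0],
  [0, 0, -0.0427, 0, 0, 0, 0],
  [0, 0.0387, 0, 0, 0, 0, 0],
  [0, 0.0387, 0, 0, 0, 0, 0],
  [0, 0.0387, 0, 0, 0, 0, 0],
])

```text
time_s: 51.55
ee_pos: [0.5585, 0.0697, 0.0714]
eef_rot: [3.142, 0.0, 0.02]
force: [0.3, -0.2, -0.7]
grip_width: 0.0557
grip_force: 30.0
```

>>> servo_tool([
  [0, 0.0387, 0, 0, 0, 0, 0],
  [0, 0.0387, 0, 0, 0, 0, 0],
  [0, 0, 0, 0, 0, 0, 0],
  [0, 0, 0, 0, 0, 0, 0],
  [0, 0, 0, 0.015, 0, 0, 0],
  [0, 0, 0, 0, 0, 0, 0],
  [0, 0, 0, 0, 0, 0, 0],
  [0, 0, 0, 0, 0, 0, 0],
])

```text
time_s: 52.55
ee_pos: [0.635, 0.0711, 0.0568]
eef_rot: [-3.142, -0.001, 0.021]
force: [0.1, -0.1, -0.7]
grip_width: 0.0557
grip_force: 30.0
```

Run:
```python
from h import *
go(.635,.0712,-.007,.021)
```

```text
t52.55 tcp [0.635  0.0711 0.0568] rpy [-3.142e+00 -1.000e-03  2.100e-02] w0.0557 F [ 0.1 -0.1 -0.7]
  need tool shift [ 0.     -0.0001  0.0638] turn 0.0
```

>>> servo_tool([
  [0, 0, 0, 0.018, 0, 0, 0],
  [0, 0, 0, 0.018, 0, 0, 0],
  [0, 0, 0, 0.014, 0, 0, 0],
  [0, 0, 0, 0.006, 0, 0, 0],
  [0, 0, 0, 0.004, 0, 0, 0],
  [0, 0, 0, 0.002, 0, 0, 0],
  [0, 0, 0, 0.001, 0, 0, 0],
  [0, 0, 0, 0, 0, 0, 0],
])

```text
time_s: 53.55
ee_pos: [0.635, 0.0711, -0.0063]
eef_rot: [3.142, -0.0, 0.021]
force: [-0.5, 0.3, -1.3]
grip_width: 0.0561
grip_force: 30.0
```

>>> servo_tool([
  [0, 0, 0, 0.001, 0, 0, 0],
  [0, 0, 0, 0, 0, 0, 0],
  [75, 0, 0, 0, 0, 0, 0],
  [75, 0, 0, 0, 0, 0, 0],
  [75, 0, 0, 0, 0, 0, 0],
  [75, 0, 0, -0.015, 0, 0, 0],
  [75, 0, 0, -0.03, 0, 0, 0],
  [75, 0, 0, -0.03, 0, 0, 0],
])

```text
time_s: 54.55
ee_pos: [0.635, 0.0711, 0.0694]
eef_rot: [-3.142, -0.001, 0.021]
force: [0.2, 0.2, -0.0]
grip_width: 0.0702
grip_force: 0.0
```

Run:
```python
from h import *
go(.4764,.1428,-.0275,.0139)
c=shot("side"); W=cloud(c); m=(abs(W[...,0]-.635)<.03)&(abs(W[...,1]-.0712)<.02); print("slot z",np.median(W[m],0).round(4))
```

```text
t54.55 tcp [0.635  0.0711 0.0694] rpy [-3.142e+00 -1.000e-03  2.100e-02] w0.0702 F [ 0.2  0.2 -0. ]
  need tool shift [-0.1571 -0.075   0.0969] turn 0.0071
slot z [0.6143 0.0701 0.2332]
```

>>> servo_tool([
  [100, -0.0393, -0.0188, 0, 0, 0, 0],
  [100, -0.0393, -0.0188, 0, 0, 0, 0],
  [100, -0.0393, -0.0188, 0, 0, 0, 0],
  [100, -0.0392, -0.0188, 0, 0, 0, 0.007],
  [100, 0, 0, 0, 0, 0, 0],
  [100, 0, 0, 0, 0, 0, 0],
  [100, 0, 0, 0, 0, 0, 0],
  [100, 0, 0, 0, 0, 0, 0],
])

```text
time_s: 55.6
ee_pos: [0.4767, 0.1427, 0.0673]
eef_rot: [3.142, 0.0, 0.013]
force: [0.4, -0.4, 0.3]
grip_width: 0.094
grip_force: 0.0
```

Run:
```python
from h import *
go(.4764,.1428,-.0275,.0139)
c=shot("side"); W=cloud(c); Z=W[...,2]
m=(abs(W[...,0]-.635)<.03)&(abs(W[...,1]-.0712)<.02); print("slot z",np.median(W[m],0).round(4))
m=((np.hypot(W[...,0]-.476,W[...,1]-.143)<.075)&(Z>.026)&(Z<.033)).astype(np.uint8); k=max(cv2.findContours(m,0,1)[0],key=cv2.contourArea)
P=np.array([world(c,u,v,.028)[:2] for u,v in k[:,0]],np.float32); print(cv2.minAreaRect(P))
```

```text
t55.60 tcp [0.4767 0.1427 0.0673] rpy [3.142 0.    0.013] w0.0940 F [ 0.4 -0.4  0.3]
  need tool shift [-0.0003 -0.0002  0.0948] turn -0.0005
slot z [0.6486 0.0757 0.0469]
((0.47561806440353394, 0.14504531025886536), (0.08689039200544357, 0.05893164873123169), 1.900436520576477)
```

>>> servo_tool([
  [100, 0, 0, 0.02, 0, 0, 0],
  [100, 0, 0, 0.025, 0, 0, 0],
  [100, 0, 0, 0.025, 0, 0, 0],
  [100, 0, 0, 0.014, 0, 0, 0],
  [100, 0, 0, 0.008, 0, 0, 0],
  [100, 0, 0, 0.003, 0, 0, 0],
  [0, 0, 0, 0, 0, 0, 0],
  [0, 0, 0, 0, 0, 0, 0],
])

```text
time_s: 56.65
ee_pos: [0.4766, 0.1431, -0.027]
eef_rot: [-3.141, -0.001, 0.014]
force: [-0.0, 0.3, -0.1]
grip_width: 0.0775
grip_force: 0.0
```

>>> servo_tool([
  [0, 0, 0, 0, 0, 0, 0],
  [0, 0, 0, 0, 0, 0, 0],
  [0, 0, 0, 0, 0, 0, 0],
  [0, 0, 0, 0, 0, 0, 0],
  [0, 0, 0, -0.01, 0, 0, 0],
  [0, 0, 0, -0.03, 0, 0, 0],
  [0, 0, 0, -0.03, 0, 0, 0],
  [0, 0, 0, -0.03, 0, 0, -0.007],
])

```text
time_s: 57.65
ee_pos: [0.4761, 0.143, 0.0739]
eef_rot: [-3.141, -0.0, 0.021]
force: [0.3, 0.5, -1.5]
grip_width: 0.0556
grip_force: 30.0
```

>>> servo_tool([
  [0, 0.0393, -0.0038, 0, 0, 0, 0],
  [0, 0.0393, -0.0038, 0, 0, 0, 0],
  [0, 0.0393, -0.0038, 0, 0, 0, 0],
  [0, 0.0393, -0.0037, 0, 0, 0, 0],
  [0, 0, 0, 0, 0, 0, 0],
  [0, 0, 0, 0.015, 0, 0, 0],
  [0, 0, 0, 0, 0, 0, 0],
  [0, 0, 0, 0, 0, 0, 0],
])

```text
time_s: 58.65
ee_pos: [0.6327, 0.1614, 0.0577]
eef_rot: [-3.142, 0.0, 0.021]
force: [-0.0, -0.7, -0.9]
grip_width: 0.0561
grip_force: 30.0
```

Run:
```python
from h import *
go(.6332,.1612,-.0075,.021)
```

```text
t58.65 tcp [0.6327 0.1614 0.0577] rpy [-3.142  0.     0.021] w0.0561 F [-0.  -0.7 -0.9]
  need tool shift [0.0005 0.0002 0.0652] turn 0.0001
```

>>> servo_tool([
  [0, 0, 0, 0.018, 0, 0, 0],
  [0, 0, 0, 0.018, 0, 0, 0],
  [0, 0, 0, 0.016, 0, 0, 0],
  [0, 0, 0, 0.006, 0, 0, 0],
  [0, 0, 0, 0.004, 0, 0, 0],
  [0, 0, 0, 0.002, 0, 0, 0],
  [0, 0, 0, 0.0007, 0, 0, 0],
  [0, 0, 0, 0, 0, 0, 0],
])

```text
time_s: 59.65
ee_pos: [0.6334, 0.1614, -0.0064]
eef_rot: [-3.142, -0.001, 0.021]
force: [-2.4, -1.1, 5.7]
grip_width: 0.0556
grip_force: 30.0
```

>>> servo_tool([
  [75, 0, 0, 0, 0, 0, 0],
  [75, 0, 0, 0, 0, 0, 0],
  [75, 0, 0, 0, 0, 0, 0],
  [75, 0, 0, -0.015, 0, 0, 0],
  [75, 0, 0, -0.03, 0, 0, 0],
  [75, 0, 0, -0.03, 0, 0, 0],
  [75, 0, 0, -0.03, 0, 0, 0],
  [75, 0, 0, -0.025, 0, 0, 0],
])

```text
time_s: 60.65
ee_pos: [0.6333, 0.1614, 0.1253]
eef_rot: [-3.141, -0.002, 0.021]
force: [-0.2, 0.3, 0.3]
grip_width: 0.0704
grip_force: 0.0
```

>>> servo_tool([
  [75, -0.03, 0, 0, 0, 0, 0],
  [75, -0.04, 0, 0, 0, 0, 0],
  [75, -0.04, 0, 0, 0, 0, 0],
  [75, -0.04, 0, 0, 0, 0, 0],
  [75, -0.04, 0, 0, 0, 0, 0],
  [75, 0, 0, 0, 0, 0, 0],
  [75, 0, 0, 0, 0, 0, 0],
  [75, 0, 0, 0, 0, 0, 0],
])

```text
time_s: 61.65
ee_pos: [0.4439, 0.1574, 0.1229]
eef_rot: [-3.142, -0.0, 0.021]
force: [0.7, 0.4, -0.8]
grip_width: 0.0703
grip_force: 0.0
```

Run:
```python
from h import *
c=shot("top"); s=shot("side"); W=cloud(c); S=cloud(s)
cv2.imwrite("pics/top3.png",cv2.resize(c["pixels"][90:260,80:480,::-1],None,fx=2,fy=2)); np.savez("top3.npz",**c); np.savez("side3.npz",**s)
for V,n in((W,"top"),(S,"side")):
    m=(np.hypot(V[...,0]-.66,V[...,1]+.045)<.03)&(V[...,2]>.122)&(V[...,2]<.134); P=V[m]
    r=cv2.minEnclosingCircle(P[:,:2].astype(np.float32)); print(n,"sleeve top",len(P),np.round(r,4) if 0 else (np.round(r[0],4),round(r[1],4)),P.mean(0).round(4))
m=(np.hypot(S[...,0]-.66,S[...,1]+.045)<.022)&(S[...,2]>.085)&(S[...,2]<.12); Q=S[m][:,:2]
print("side sleeve axis",least_squares(lambda q:np.hypot(Q[:,0]-q[0],Q[:,1]-q[1])-.012,[.66,-.045],loss="soft_l1",f_scale=.001).x.round(4))
# hub: highest part of crank near axis
for V,n in((W,"top"),(S,"side")):
    m=(np.hypot(V[...,0]-.612,V[...,1]+.072)<.03)&(V[...,2]>.06)&(V[...,2]<.1); P=V[m]; print(n,"arm z",np.percentile(P[:,2],[5,25,50,75,95]).round(4))
    m&=V[...,2]>.0775; P=V[m]
    if m.any(): r=cv2.minEnclosingCircle(P[:,:2].astype(np.float32)); print("  hub",len(P),np.round(r[0],4),round(r[1],4))
m=(abs(W[...,0]-.635)<.09)&(abs(W[...,1]+.09)<.08)&(W[...,2]>.043)&(W[...,2]<.053); r=cv2.minAreaRect(W[m][:,:2].astype(np.float32)); print("housing",r)
go(.6625,-.046,.1,.021)
```

```text
top sleeve top 78 (array([ 0.6632, -0.0464]), 0.0117) [ 0.6625 -0.0465  0.1274]
side sleeve top 0 (array([0., 0.]), 0.0) [nan nan nan]
side sleeve axis [ 0.66  -0.045]
top arm z [0.0607 0.0673 0.072  0.0744 0.0767]
  hub 5 [ 0.6152 -0.0727] 0.0106
side arm z [0.0607 0.0645 0.0684 0.0729 0.075 ]
housing ((0.6166818737983704, -0.09927095472812653), (0.101442851126194, 0.1414751559495926), 2.6417250633239746)
t61.75 tcp [0.4436 0.1573 0.1226] rpy [3.142 0.    0.021] w0.0706 F [ 0.4  0.2 -0.1]
  need tool shift [0.2146 0.2078 0.0226] turn -0.0003<stdin>:6: RuntimeWarning: Mean of empty slice.
  ret = um.true_divide(
```

View pics/top3.png

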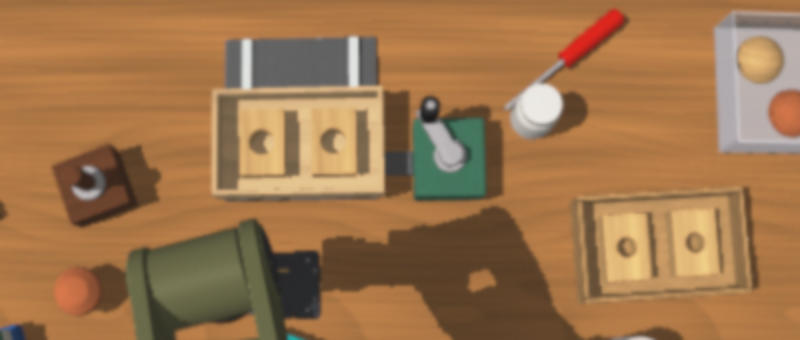

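All four plates are sorted: two in the tray (holes at crop (262,142) and (336,142)), two in the carton (crop (627,247) and (696,242)), and the gauge is standing in its holder at crop (92,183). Next the sleeve, at crop (430,105).

>>> servo_tool([
  [75, 0.0307, 0.0297, 0, 0, 0, 0],
  [75, 0.0307, 0.0297, 0, 0, 0, 0],
  [75, 0.0307, 0.0297, 0, 0, 0, 0],
  [75, 0.0307, 0.0298, 0, 0, 0, 0],
  [75, 0.0307, 0.0298, 0, 0, 0, 0],
  [75, 0.0307, 0.0298, 0, 0, 0, 0],
  [75, 0.0307, 0.0298, 0, 0, 0, 0],
  [75, 0, 0, 0, 0, 0, 0],
])

```text
time_s: 62.75
ee_pos: [0.6633, -0.0485, 0.1213]
eef_rot: [-3.142, 0.001, 0.019]
force: [0.6, 0.1, 0.6]
grip_width: 0.0704
grip_force: 0.0
```

>>> servo_tool([
  [75, 0, 0, 0, 0, 0, 0],
  [75, 0, 0, 0.015, 0, 0, 0],
  [75, 0, 0, 0.015, 0, 0, 0],
  [75, 0, 0, 0.015, 0, 0, 0],
  [75, 0, 0, 0.012, 0, 0, 0],
  [75, 0, 0, 0.007, 0, 0, 0],
  [75, 0, 0, 0.003, 0, 0, 0],
  [75, 0, 0, 0, 0, 0, 0],
])

```text
time_s: 63.75
ee_pos: [0.6625, -0.0464, 0.0559]
eef_rot: [3.142, -0.0, 0.021]
force: [0.2, -0.6, 0.0]
grip_width: 0.0706
grip_force: 0.0
```

Run:
```python
from h import *
go(.6628,-.0464,.055,.021)
c=dict(np.load("top3.npz")); px=c["pixels"].astype(int); W=cloud(c)
R,G,B=px[...,0],px[...,1],px[...,2]
m=((G-R>20)&(W[...,2]>.03)); m[:,:270]=0; m[:,340:]=0; m[:130]=0; m[205:]=0
r=cv2.minAreaRect(W[m][:,:2].astype(np.float32)); print("housing",r,np.median(W[m][:,2]))
g=((px.max(-1)-px.min(-1)<20)&(R>110)&(W[...,2]>.055)&(W[...,2]<.09)); g[:,:285]=0; g[:,330:]=0; g[:135]=0; g[185:]=0
P=W[g]; v,u=np.nonzero(g); lo=P[:,1]<np.percentile(P[:,1],60); print(len(P)); r=cv2.minAreaRect(np.array([world(c,a,b,.074)[:2] for a,b in zip(u,v)],np.float32)); print("arm rect",r, cv2.boxPoints(r).round(4).tolist())
print("jar",world(c,348.5,145).round(3))
s=shot("side"); tipz(s)
```

```text
t63.75 tcp [ 0.6625 -0.0464  0.0559] rpy [ 3.142 -0.     0.021] w0.0706 F [ 0.2 -0.6  0. ]
  need tool shift [0.0003 0.     0.0009] turn 0.0
housing ((0.5345735549926758, -0.06324505805969238), (0.098863385617733, 0.27136021852493286), 82.2162857055664) 0.05018765944559722
294
arm rect ((0.6330834627151489, -0.06466199457645416), (0.0831063985824585, 0.03611390292644501), 21.203083038330078) [[0.5878000259399414, -0.06289999932050705], [0.6008999943733215, -0.09650000184774399], [0.6783999800682068, -0.06650000065565109], [0.6653000116348267, -0.03280000016093254]]
jar [ 0.666 -0.179  0.09 ]
fingertip z [0.0056 0.0462 0.0482 0.0485 0.0486 0.049  0.0493 0.0497] tcp [ 0.6626 -0.0464  0.0561]
```

>>> servo_tool([
  [0, 0, 0, 0, 0, 0, 0],
  [0, 0, 0, 0, 0, 0, 0],
  [0, 0, 0, 0, 0, 0, 0],
  [0, 0, 0, 0, 0, 0, 0],
  [0, 0, 0, 0, 0, 0, 0],
  [0, 0, 0, 0, 0, 0, 0],
  [0, 0, 0, 0, 0, 0, 0],
  [0, 0, 0, 0, 0, 0, 0],
], force=35)

```text
time_s: 64.8
ee_pos: [0.6624, -0.0464, 0.0558]
eef_rot: [3.142, 0.0, 0.021]
force: [0.2, -1.2, 0.7]
grip_width: 0.0241
grip_force: 35.0
```

```bash
cat >> h.py <<'E'
def arc(th,n=8,step=np.radians(15),r=.055,yaw=.021):
    c,s=np.cos(yaw),np.sin(yaw); out=[]
    for i in range(n):
        a,b=th+i*step,th+(i+1)*step; dx,dy=r*(np.cos(b)-np.cos(a)),r*(np.sin(b)-np.sin(a))
        out.append([round(float(c*dx+s*dy),4),round(float(s*dx-c*dy),4)])
    print(out)
E
python3 - <<'E'
from h import *
go(.6628,-.0464,.055,.021); print(ctrl.get_obs()["grip_force"])
for k in range(3): arc(.507+k*np.radians(120))
E
```

```text
t64.80 tcp [ 0.6624 -0.0464  0.0558] rpy [3.142 0.    0.021] w0.0241 F [ 0.2 -1.2  0.7]
  need tool shift [0.0004 0.     0.0008] turn -0.0
35.00015596859157
[[-0.0083, -0.0117], [-0.0111, -0.0092], [-0.013, -0.006], [-0.0142, -0.0024], [-0.0143, 0.0013], [-0.0135, 0.005], [-0.0117, 0.0083], [-0.0092, 0.0111]]
[[-0.006, 0.013], [-0.0024, 0.0142], [0.0013, 0.0143], [0.005, 0.0135], [0.0083, 0.0117], [0.0111, 0.0092], [0.013, 0.006], [0.0142, 0.0024]]
[[0.0143, -0.0013], [0.0135, -0.005], [0.0117, -0.0083], [0.0092, -0.0111], [0.006, -0.013], [0.0024, -0.0142], [-0.0013, -0.0143], [-0.005, -0.0135]]
```

>>> servo_tool([
  [0, -0.0083, -0.0117, 0, 0, 0, 0],
  [0, -0.0111, -0.0092, 0, 0, 0, 0],
  [0, -0.013, -0.006, 0, 0, 0, 0],
  [0, -0.0142, -0.0024, 0, 0, 0, 0],
  [0, 0, 0, 0, 0, 0, 0],
  [0, 0, 0, 0, 0, 0, 0],
  [0, 0, 0, 0, 0, 0, 0],
  [0, 0, 0, 0, 0, 0, 0],
])

```text
time_s: 65.8
ee_pos: [0.6146, -0.0196, 0.0557]
eef_rot: [3.139, 0.001, 0.021]
force: [-1.8, -12.0, -0.9]
grip_width: 0.0241
grip_force: 35.0
```

Run:
```python
from h import *
th=.507+np.radians(60); go(.6147+.055*np.cos(th),-.0731+.055*np.sin(th),.055,.021)
```

```text
t65.80 tcp [ 0.6146 -0.0196  0.0557] rpy [3.139e+00 1.000e-03 2.100e-02] w0.0241 F [ -1.8 -12.   -0.9]
  need tool shift [ 0.001  -0.0014  0.0007] turn -0.0005
```

Run:
```python
from h import *
for k in range(3): arc(np.pi/2+k*np.radians(120))
```

```text
[[-0.0143, 0.0016], [-0.0134, 0.0052], [-0.0116, 0.0085], [-0.009, 0.0112], [-0.0058, 0.0131], [-0.0022, 0.0142], [0.0016, 0.0143], [0.0052, 0.0134]]
[[0.0085, 0.0116], [0.0112, 0.009], [0.0131, 0.0058], [0.0142, 0.0022], [0.0143, -0.0016], [0.0134, -0.0052], [0.0116, -0.0085], [0.009, -0.0112]]
[[0.0058, -0.0131], [0.0022, -0.0142], [-0.0016, -0.0143], [-0.0052, -0.0134], [-0.0085, -0.0116], [-0.0112, -0.009], [-0.0131, -0.0058], [-0.0142, -0.0022]]
```

>>> servo_tool([
  [0, -0.0143, 0.0031, 0, 0, 0, 0],
  [0, -0.0134, 0.0052, 0, 0, 0, 0],
  [0, -0.0116, 0.0085, 0, 0, 0, 0],
  [0, -0.009, 0.0112, 0, 0, 0, 0],
  [0, -0.0058, 0.0131, 0, 0, 0, 0],
  [0, -0.0022, 0.0142, 0, 0, 0, 0],
  [0, 0.0016, 0.0143, 0, 0, 0, 0],
  [0, 0.0052, 0.0134, 0, 0, 0, 0],
])

```text
time_s: 66.8
ee_pos: [0.5675, -0.1025, 0.0557]
eef_rot: [-3.141, 0.0, 0.021]
force: [8.0, 6.8, -5.2]
grip_width: 0.0239
grip_force: 35.0
```

Run:
```python
from h import *
th=np.pi/2+np.radians(120); go(.6152+.055*np.cos(th),-.0746+.055*np.sin(th),.055,.021)
```

```text
t66.80 tcp [ 0.5675 -0.1025  0.0557] rpy [-3.141  0.     0.021] w0.0239 F [ 8.   6.8 -5.2]
  need tool shift [ 0.0001 -0.0004  0.0007] turn -0.0001
```

>>> servo_tool([
  [0, 0.0093, 0.0112, 0, 0, 0, 0],
  [0, 0.0112, 0.009, 0, 0, 0, 0],
  [0, 0.0131, 0.0058, 0, 0, 0, 0],
  [0, 0.0142, 0.0022, 0, 0, 0, 0],
  [0, 0.0143, -0.0016, 0, 0, 0, 0],
  [0, 0.0134, -0.0052, 0, 0, 0, 0],
  [0, 0.0116, -0.0085, 0, 0, 0, 0],
  [0, 0.009, -0.0112, 0, 0, 0, 0],
])

```text
time_s: 67.8
ee_pos: [0.6632, -0.1016, 0.0556]
eef_rot: [-3.141, 0.003, 0.021]
force: [-14.0, 4.1, 6.3]
grip_width: 0.0236
grip_force: 35.0
```

Run:
```python
from h import *
th=np.pi/2+np.radians(240); go(.616+.055*np.cos(th),-.0742+.055*np.sin(th),.055,.021)
```

```text
t67.80 tcp [ 0.6632 -0.1016  0.0556] rpy [-3.141e+00  3.000e-03  2.100e-02] w0.0236 F [-14.    4.1   6.3]
  need tool shift [0.0004 0.0001 0.0006] turn -0.0001
```

>>> servo_tool([
  [0, 0.0039, -0.0132, 0, 0, 0, 0],
  [0, 0.0022, -0.0139, 0, 0, 0, 0],
  [0, -0.0016, -0.014, 0, 0, 0, 0],
  [0, -0.0051, -0.0131, 0, 0, 0, 0],
  [0, -0.0083, -0.0113, 0, 0, 0, 0],
  [0, -0.011, -0.0088, 0, 0, 0, 0],
  [0, -0.0128, -0.0057, 0, 0, 0, 0],
  [0, -0.0139, -0.0022, 0, 0, 0, 0],
])

```text
time_s: 68.8
ee_pos: [0.6154, -0.0196, 0.0558]
eef_rot: [-3.141, -0.001, 0.022]
force: [2.5, -0.7, -1.5]
grip_width: 0.024
grip_force: 35.0
```

Run:
```python
from h import *
th=np.pi/2; r=.0538; go(.6152+r*np.cos(th),-.0744+r*np.sin(th),.055,.021)
for k in range(3): arc(np.pi/2+k*np.radians(120),r=r)
```

```text
t68.80 tcp [ 0.6154 -0.0196  0.0558] rpy [-3.141e+00 -1.000e-03  2.200e-02] w0.0240 F [ 2.5 -0.7 -1.5]
  need tool shift [-0.0002  0.001   0.0008] turn 0.0007
[[-0.014, 0.0015], [-0.0131, 0.0051], [-0.0113, 0.0083], [-0.0088, 0.011], [-0.0056, 0.0129], [-0.0021, 0.0139], [0.0015, 0.014], [0.0051, 0.0131]]
[[0.0083, 0.0113], [0.011, 0.0088], [0.0129, 0.0056], [0.0139, 0.0021], [0.014, -0.0015], [0.0131, -0.0051], [0.0113, -0.0083], [0.0088, -0.011]]
[[0.0056, -0.0129], [0.0021, -0.0139], [-0.0015, -0.014], [-0.0051, -0.0131], [-0.0083, -0.0113], [-0.011, -0.0088], [-0.0129, -0.0056], [-0.0139, -0.0021]]
```

>>> servo_tool([
  [0, -0.014, 0.0015, 0, 0, 0, 0],
  [0, -0.0131, 0.0051, 0, 0, 0, 0],
  [0, -0.0113, 0.0083, 0, 0, 0, 0],
  [0, -0.0088, 0.011, 0, 0, 0, 0],
  [0, -0.0056, 0.0129, 0, 0, 0, 0],
  [0, -0.0021, 0.0139, 0, 0, 0, 0],
  [0, 0.0015, 0.014, 0, 0, 0, 0],
  [0, 0.0051, 0.0131, 0, 0, 0, 0],
])

```text
time_s: 69.8
ee_pos: [0.5675, -0.1023, 0.0557]
eef_rot: [3.141, 0.003, 0.021]
force: [-3.1, 0.5, 0.2]
grip_width: 0.0241
grip_force: 35.0
```

>>> servo_tool([
  [0, 0.0083, 0.0113, 0, 0, 0, 0],
  [0, 0.011, 0.0088, 0, 0, 0, 0],
  [0, 0.0129, 0.0056, 0, 0, 0, 0],
  [0, 0.0139, 0.0021, 0, 0, 0, 0],
  [0, 0.014, -0.0015, 0, 0, 0, 0],
  [0, 0.0131, -0.0051, 0, 0, 0, 0],
  [0, 0.0113, -0.0083, 0, 0, 0, 0],
  [0, 0.0088, -0.011, 0, 0, 0, 0],
])

```text
time_s: 70.8
ee_pos: [0.6629, -0.1021, 0.0558]
eef_rot: [3.14, -0.001, 0.02]
force: [0.7, -2.8, -0.1]
grip_width: 0.0238
grip_force: 35.0
```

>>> servo_tool([
  [0, 0.0056, -0.0129, 0, 0, 0, 0],
  [0, 0.0021, -0.0139, 0, 0, 0, 0],
  [0, -0.0015, -0.014, 0, 0, 0, 0],
  [0, -0.0051, -0.0131, 0, 0, 0, 0],
  [0, -0.0083, -0.0113, 0, 0, 0, 0],
  [0, -0.011, -0.0088, 0, 0, 0, 0],
  [0, -0.0129, -0.0056, 0, 0, 0, 0],
  [0, -0.0139, -0.0021, 0, 0, 0, 0],
])

```text
time_s: 71.8
ee_pos: [0.6148, -0.0196, 0.0557]
eef_rot: [-3.141, -0.0, 0.022]
force: [3.3, -2.3, -2.0]
grip_width: 0.0242
grip_force: 35.0
```

```bash
cat >> h.py <<'E'
def tray(c):
    W=cloud(c); Z=W[...,2]; px=c["pixels"].astype(int)
    m=(c["z_map"]>0)&(abs(W[...,0]-.675)<.12)&(abs(W[...,1]-.116)<.125)&(Z>.052)&(Z<.063)&(px[...,0]-px[...,2]>30)
    P=W[m]; print("tray rim",len(P),"x",np.percentile(P[:,0],[1,99]).round(4),"y",np.percentile(P[:,1],[1,99]).round(4))
E
python3 - <<'E'
from h import *
th=np.pi/2; r=.0538; go(.6152+r*np.cos(th),-.0744+r*np.sin(th),.055,.021)
tray(dict(np.load("top3.npz"))); tray(shot("top"))
E
```

```text
t71.80 tcp [ 0.6148 -0.0196  0.0557] rpy [-3.141 -0.     0.022] w0.0242 F [ 3.3 -2.3 -2. ]
  need tool shift [0.0003 0.001  0.0007] turn 0.0007
tray rim 884 x [0.565  0.7024] y [0.0094 0.2233]
tray rim 654 x [0.6231 0.7592] y [0.0143 0.2236]
```

>>> servo_tool([
  [0, -0.014, 0.0015, 0, 0, 0, 0],
  [0, -0.0131, 0.0051, 0, 0, 0, 0],
  [0, -0.0113, 0.0083, 0, 0, 0, 0],
  [0, -0.0088, 0.011, 0, 0, 0, 0],
  [0, -0.0056, 0.0129, 0, 0, 0, 0],
  [0, -0.0021, 0.0139, 0, 0, 0, 0],
  [0, 0.0015, 0.014, 0, 0, 0, 0],
  [0, 0.0051, 0.0131, 0, 0, 0, 0],
])

```text
time_s: 72.85
ee_pos: [0.5674, -0.1022, 0.0558]
eef_rot: [3.141, 0.003, 0.021]
force: [-0.7, 1.3, 0.6]
grip_width: 0.0238
grip_force: 35.0
```

>>> servo_tool([
  [0, 0.0083, 0.0113, 0, 0, 0, 0],
  [0, 0.011, 0.0088, 0, 0, 0, 0],
  [0, 0.0129, 0.0056, 0, 0, 0, 0],
  [0, 0.0139, 0.0021, 0, 0, 0, 0],
  [0, 0.014, -0.0015, 0, 0, 0, 0],
  [0, 0.0131, -0.0051, 0, 0, 0, 0],
  [0, 0.0113, -0.0083, 0, 0, 0, 0],
  [0, 0, 0, 0, 0, 0, 0],
])

```text
time_s: 73.85
ee_pos: [0.6546, -0.1129, 0.0558]
eef_rot: [3.14, -0.002, 0.021]
force: [6.2, -4.6, -1.7]
grip_width: 0.0243
grip_force: 35.0
```

Run:
```python
from h import *
th=np.pi/2+np.radians(225); r=.0538; go(.6152+r*np.cos(th),-.0744+r*np.sin(th),.055,.021)
arc(th,n=12,step=np.radians(5),r=r)
```

```text
t73.85 tcp [ 0.6546 -0.1129  0.0558] rpy [ 3.14e+00 -2.00e-03  2.10e-02] w0.0243 F [ 6.2 -4.6 -1.7]
  need tool shift [-0.0013 -0.0005  0.0008] turn 0.0003
[[0.0032, -0.0034], [0.0029, -0.0037], [0.0026, -0.0039], [0.0023, -0.0041], [0.0019, -0.0043], [0.0015, -0.0044], [0.0011, -0.0046], [0.0007, -0.0046], [0.0003, -0.0047], [-0.0001, -0.0047], [-0.0005, -0.0047], [-0.0009, -0.0046]]
```

>>> servo_tool([
  [0, 0.0035, -0.0031, 0, 0, 0, 0],
  [0, 0.003, -0.0037, 0, 0, 0, 0],
  [0, 0.0027, -0.004, 0, 0, 0, 0],
  [0, 0.0023, -0.0042, 0, 0, 0, 0],
  [0, 0.0019, -0.0044, 0, 0, 0, 0],
  [0, 0.0015, -0.0045, 0, 0, 0, 0],
  [0, 0.0011, -0.0046, 0, 0, 0, 0],
  [0, 0.0007, -0.0046, 0, 0, 0, 0],
])

```text
time_s: 74.85
ee_pos: [0.6699, -0.0791, 0.0558]
eef_rot: [3.141, -0.001, 0.021]
force: [3.8, -2.1, -1.4]
grip_width: 0.024
grip_force: 35.0
```

Run:
```python
from h import *
th=np.radians(355); r=.0545; go(.6152+r*np.cos(th),-.0744+r*np.sin(th),.055,.021)
```

```text
t74.85 tcp [ 0.6699 -0.0791  0.0558] rpy [ 3.141e+00 -1.000e-03  2.100e-02] w0.0240 F [ 3.8 -2.1 -1.4]
  need tool shift [-0.0004 -0.      0.0008] turn -0.0002
```

Now in small steps to the stop, watching the tangential force.

>>> servo_tool([
  [0, 0.0006, -0.0024, 0, 0, 0, 0],
  [0, 0.0002, -0.0024, 0, 0, 0, 0],
  [0, 0, -0.001, 0, 0, 0, 0],
  [0, 0, -0.001, 0, 0, 0, 0],
  [0, 0, -0.001, 0, 0, 0, 0],
  [0, 0, 0, 0, 0, 0, 0],
  [0, 0, 0, 0, 0, 0, 0],
  [0, 0, 0, 0, 0, 0, 0],
])

```text
time_s: 75.85
ee_pos: [0.6701, -0.0733, 0.0558]
eef_rot: [3.139, -0.0, 0.02]
force: [4.2, -11.7, -2.1]
grip_width: 0.024
grip_force: 35.0
```

Run:
```python
from h import *
go(.6699,-.0744,.055,.021)
tray(shot("top"))
```

```text
t75.85 tcp [ 0.6701 -0.0733  0.0558] rpy [ 3.139 -0.     0.02 ] w0.0240 F [  4.2 -11.7  -2.1]
  need tool shift [-0.0002  0.0011  0.0008] turn -0.0011
tray rim 835 x [0.6433 0.7792] y [0.0123 0.2237]
```

>>> servo_tool([
  [0, 0, -0.001, 0, 0, 0, 0],
  [0, 0, -0.001, 0, 0, 0, 0],
  [0, 0, 0, 0, 0, 0, 0],
  [0, 0, 0, 0, 0, 0, 0],
  [0, 0, 0, 0, 0, 0, 0],
  [0, 0, 0, 0, 0, 0, 0],
  [0, 0, 0, 0, 0, 0, 0],
  [0, 0, 0, 0, 0, 0, 0],
])

```text
time_s: 76.9
ee_pos: [0.6701, -0.0732, 0.0559]
eef_rot: [3.137, -0.001, 0.019]
force: [4.8, -21.8, -2.8]
grip_width: 0.0237
grip_force: 35.0
```

Hard stop confirmed: force rises to 22 N with no motion. I'll relax, release, and retreat.

>>> servo_tool([
  [0, 0, 0.002, 0, 0, 0, 0],
  [0, 0, 0.001, 0, 0, 0, 0],
  [0, 0, 0, 0, 0, 0, 0],
  [75, 0, 0, 0, 0, 0, 0],
  [75, 0, 0, 0, 0, 0, 0],
  [75, 0, 0, 0, 0, 0, 0],
  [75, 0, 0, 0, 0, 0, 0],
  [75, 0, 0, 0, 0, 0, 0],
])

```text
time_s: 77.9
ee_pos: [0.67, -0.0721, 0.0558]
eef_rot: [-3.142, 0.0, 0.021]
force: [0.0, 0.3, -0.3]
grip_width: 0.0692
grip_force: 0.0
```

>>> servo_tool([
  [75, 0, 0, -0.015, 0, 0, 0],
  [75, 0, 0, -0.03, 0, 0, 0],
  [75, 0, 0, -0.03, 0, 0, 0],
  [75, -0.03, 0, -0.02, 0, 0, 0],
  [75, -0.05, 0, 0, 0, 0, 0],
  [75, -0.05, 0, 0, 0, 0, 0],
  [75, -0.05, 0, 0, 0, 0, 0],
  [75, -0.05, 0, 0, 0, 0, 0],
])

```text
time_s: 78.9
ee_pos: [0.4387, -0.077, 0.1518]
eef_rot: [3.141, -0.002, 0.021]
force: [0.7, 0.1, 0.8]
grip_width: 0.0706
grip_force: 0.0
```

Run:
```python
from h import *
c=shot("top"); tray(c); W=cloud(c)
V=W; m=(np.hypot(V[...,0]-.67,V[...,1]+.073)<.03)&(V[...,2]>.122)&(V[...,2]<.134); print("sleeve",V[m].mean(0).round(4))
cv2.imwrite("pics/top4.png",c["pixels"][:,:,::-1]); go(.4,-.07,.15)
```

```text
tray rim 835 x [0.6433 0.7789] y [0.0099 0.2236]
sleeve [ 0.6703 -0.0735  0.1276]
t78.95 tcp [ 0.4341 -0.0766  0.1511] rpy [-3.142e+00  1.000e-03  2.100e-02] w0.0707 F [ 1.9 -0.5  2. ]
  need tool shift [-0.0339 -0.0073  0.0011] turn 0
```

View pics/top4.png

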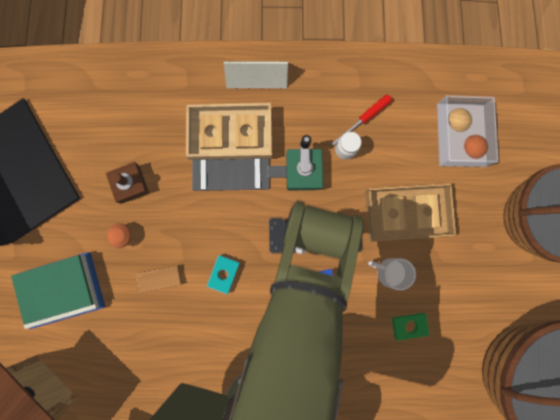

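The tray is at its far stop (230,130) with both good plates in it. The bad plates are in the carton (411,211), the gauge is in its holder (126,181), the crank is at its end (305,143), and the gripper is clear of everything.

```bash
python3 -c "
from station import ctrl
print(ctrl.hand_in())"
```

```text
the job is handed in; nothing more can be done
None
```

The job is done and handed in: plates 2 and 4 (gauge went through) are in the tray, plates 1 and 3 (gauge stopped) are in the carton, the gauge is back in its holder, and the crank is wound to its hard stop with the tray at the far end.

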